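Make up two laboratory kits in compartment trays

TASK

Make up two kits from the five loose things in front of the robot. Loss-on-drying kit in the long tray: a white vial in the compartment next to the wire handle, the brown tablet jar in the middle, the crucible at the far end. Balance-check kit in the short tray: the calibration weight next to the wire handle and the other white vial in the other compartment; everything stands upright on its compartment floor, and the timer, the tape roll and the logbook stay where they are.

Things in the scene. Friction and masses are not known exactly. Their poses are not given: they have to be found in the camera images.
- long_tray: long kit tray, shallow grey plastic, three compartments. 202 mm long (its y), 70 mm wide (x), fixed. Compartments in a row along y, each 62 x 62 mm inside; floor 4 mm, wall tops 10 mm above the worktop; walls 4 mm thick. A steel wire loop sticks out 25 mm at the +y end: the handle. Origin: centre of underside; z up. Compartment centres: y = +66 mm (handle end), 0 (middle) and -66 mm (far end), x = 0.
- short_tray: short kit tray, shallow grey plastic, two compartments. 136 mm long (its y), 70 mm wide (x), fixed. Compartments in a row along y, each 62 x 62 mm inside; floor 4 mm, wall tops 10 mm above the worktop; walls 4 mm thick. A steel wire loop sticks out 25 mm at the +y end: the handle. Origin: centre of underside; z up. Compartment centres: y = +33 mm (handle end) and -33 mm (far end), x = 0.
- vial_1: one of two identical small plastic sample vials, white with a ribbed white cap, 27 mm diameter, 55 mm high, about 14 g, standing upright on the worktop. Straight round sides, can be gripped at any height and from any side. Origin: centre of its underside; z up. The two vials are interchangeable.
- vial_2: one of two identical small plastic sample vials, white with a ribbed white cap, 27 mm diameter, 55 mm high, about 14 g, standing upright on the worktop. Straight round sides, can be gripped at any height and from any side. Origin: centre of its underside; z up. The two vials are interchangeable.
- weight: calibration weight, plain pale metal cylinder with a knob on top, upright on the worktop: body 22 mm diameter up to 28 mm, knob 14 mm diameter above, 38 mm high in all, about 100 g. Grip round the body. Not the like weight by the balance at the far left. Origin: centre of its underside; z up.
- jar: small brown screw-cap tablet jar, upright on the worktop: 43 mm diameter, straight sides up to about 45 mm, then a shoulder and a narrow white cap (23 mm diameter), 72 mm high, about 80 g. Grip round the body. Not the bottles left of the balance. Origin: centre of its underside; z up.
- crucible: small white porcelain crucible, an open cup that widens upward, standing on its foot: 44 mm diameter at the rim, 32 mm high, about 30 g. Gripped across the outside of the rim. Origin: centre of its underside; z up.
- timer: bystander: white bench timer lying flat, 68 x 68 x 19 mm, loose. Origin: centre of its underside.
- tape_roll: bystander: roll of tape lying flat, 96 mm diameter, 25 mm high, loose. Origin: centre of its underside.
- logbook: bystander: black notebook lying flat, 210 (its x) x 153 (its y) x 16 mm, loose. Origin: centre of its underside.
Mind the look-alikes: they are no part of the job. Several things have the shape of the jar; the one meant has the colours described above. What is shaped like the vial_2 but blue is not meant.

How it is judged (in metres and radians):
At the end, for the whole second after the job is handed in: Long tray: vial (handle end), jar (middle), crucible (far end); short tray: weight (handle end), other vial (far end). Each within 23 mm of its compartment's centre along each tray axis, at most 3.5 mm above the floor, within 0.15 rad of upright, at rest (x of jar in the frame of long_tray between -0.023 and 0.023 m and y of jar in the frame of long_tray between -0.023 and 0.023 m and z of jar in the frame of long_tray between 0 and 0.0075 m and angle between each of jar, crucible, weight's own z axis and vertical below 0.15 rad and linear speed of each of jar, crucible, weight below 0.02 m/s and x of crucible in the frame of long_tray between -0.023 and 0.023 m and y of crucible in the frame of long_tray between -0.089 and -0.043 m and z of crucible in the frame of long_tray between 0 and 0.0075 m and x of weight in the frame of short_tray between -0.023 and 0.023 m and y of weight in the frame of short_tray between 0.01 and 0.056 m and z of weight in the frame of short_tray between 0 and 0.0075 m and (((x of vial_1 in the frame of long_tray between -0.023 and 0.023 m and y of vial_1 in the frame of long_tray between 0.043 and 0.089 m and z of vial_1 in the frame of long_tray between 0 and 0.0075 m and angle between vial_1's own z axis and vertical below 0.15 rad and linear speed of vial_1 below 0.02 m/s) and (x of vial_2 in the frame of short_tray between -0.023 and 0.023 m and y of vial_2 in the frame of short_tray between -0.056 and -0.01 m and z of vial_2 in the frame of short_tray between 0 and 0.0075 m and angle between vial_2's own z axis and vertical below 0.15 rad and linear speed of vial_2 below 0.02 m/s)) or ((x of vial_2 in the frame of long_tray between -0.023 and 0.023 m and y of vial_2 in the frame of long_tray between 0.043 and 0.089 m and z of vial_2 in the frame of long_tray between 0 and 0.0075 m and angle between vial_2's own z axis and vertical below 0.15 rad and linear speed of vial_2 below 0.02 m/s) and (x of vial_1 in the frame of short_tray between -0.023 and 0.023 m and y of vial_1 in the frame of short_tray between -0.056 and -0.01 m and z of vial_1 in the frame of short_tray between 0 and 0.0075 m and angle between vial_1's own z axis and vertical below 0.15 rad and linear speed of vial_1 below 0.02 m/s)))); the robot touches nothing.
It fails at once if a bystander (timer, tape roll or logbook) is moved by more than 20 mm (distance of any of timer, tape_roll, logbook from where it was at the start of the episode above 0.02 m).
It also fails if it takes over 104 s, if anything falls off the work surface, if the arm or the gripper's body presses on something with over 40 N, if the wrist force passes 120 N, or if a joint passes its speed limit or range.

ROBOT

A 6-joint arm with a two-finger parallel gripper is mounted at the origin on a cart in front of the work surface, level with it; the furniture and walls round the work are solid. World frame = base frame: x ahead of the robot, y to its left, z up, the work surface at z = 0. Lengths are in mm, angles in rad, forces in N, time in s.
With the tool pointing down it reaches from about 350 to 875 mm from the base axis. Payload 4.2 kg.
Tool frame: the origin (TCP) lies at the very end of the fingers, on their centre line; the grasp point (between the pads) lies arm.grip_depth behind it (arm.grip_depth is the distance from the TCP to the grasp point, in mm); x points along the fingers, y is the direction in which the jaws open and shut, and the axes are right-handed (so a half turn about x gives the same grasp; the last joint's range is limited). The gripper opens to 85 mm and grips with 20 to 120 N. Pads are 22 mm wide; open, the fingers measure 114 mm over their backs; the gripper's body (76 mm by 85 mm) begins 54 mm behind the grasp point. The pads swing forward as they close: fully open they stand 13 mm farther back than shut.
Start: joints at [1.598, 0.385, 0.008, 0, -1.194, -0.259], TCP at [143.55, 608.27, 231.312] pointing down, gripper open.
Joint ranges: [-3.14, 3.14], [-1.21, 2.06], [-1.07, 1.41], [-3.16, 2.05], [-2.99, -0.16], [-3.1, 3.1]. Speed limits (rad/s): [2.79, 2.79, 3.14, 3.14, 3.14, 3.14].

INTERFACE

Orientations are given as a unit quaternion [x, y, z, w].
In Python, from bench import arm, get_image, models gives the robot as it stands.
- The arm moves only by the tool arm_command, never from a script. Its argument "rows" is a list of rows, each an object of numbers: "dx", "dy", "dz": the shift along the tool's x, y, z in m; "wx", "wy", "wz": the turn, a rotation vector about the tool's x, y, z in degrees; "gripper": the closure, from -1 (fully open) to 1 (shut). A call has exactly 8 rows; each row is the pose to reach, as a shift and turn from the pose measured when the call began, along the tool's axes at that moment; what a row does not reach only later rows make up. A row lasts 1/10 s, in which the tool goes at most 50 mm and 8.59 degrees, less where a joint would pass 70% of its speed; a pose out of reach is approached as far as the arm can. A call with a gripper value outside its range is refused whole. The fingers move at their own pace and stop on an object; the grip force is fixed at half the most. Time passes only in rows, so rows that repeat a pose let the fingers close, or fill a call up. It gives the time, the measured TCP pose, the force and the opening at its end, in the units of the state.
- arm.read_state(): the state, without advancing time (a new reading comes with each control period).
- get_image(name): name is "side" or "top"; returns a dict with "img" (480x640x3 uint8, red, green, blue), "K" (3x3 intrinsics, pixels), "k1" (the pictures are not rectified: a ray, as slopes to the right and down, at radius r is drawn at 1 + k1 r^2 times it, then the intrinsics apply), "rvec" (rotation vector, rad) and "tvec" (3), from world to camera coordinates, as OpenCV has them. Camera axes: x right, y down, z forward; pixel columns grow to the right and rows downward; lengths in mm; the calibration is good to about 2 mm. A picture is of the moment at which its call begins. There is no depth.
- arm.job_done(): hands the job in, once; it reports no verdict.
Trained networks look in the newest picture that a camera, given by its name, has taken for a name from the list of things; names that differ only in an ending like _2 or _b are one class to them, and where a whole thing is asked for, a point or a joint stands for the part that bears it (a point fixed in the world has none). Each returns a list of dicts, best first, with "conf" (0 to 1); they miss things now and then, are a little off and sometimes report something else, mostly with a low value. They report only what shows in the picture. A call takes as long as a camera call. They do not tell look-alikes from the thing itself.
- models.cut_out(camera, query): "mask" (480x640 bool, what is visible of it) and "extent" ([left, top, right, bottom] in pixels, round what is visible of it).
The state is a dict: "clock": time; "joints": joint angles; "joint_vel": joint speeds; "joint_efforts": joint torques, N m; "position": TCP position; "ee_rot": TCP orientation; "contact_force": force on the tool from outside, world axes, zero at the start; "wrist_torque": the same for the moment, N m; "gripper_width": finger opening in mm.
Only numpy, scipy, OpenCV 4.12 (cv2) and the standard library are available. Lean on these libraries where they do the work, as an engineer would, in place of code of your own. Each camera call takes 0.05 s, during which the arm holds its last target.

## Working session

There is one attempt and no reset: what is moved stays moved. The work goes in short steps, Python scripts to look and compute and a tool call to move; the robot and the scene stay as the last step left them, time stands still between calls to the robot, and variables do not carry over. Pictures are saved under pics/ and viewed, and the job is handed in when it is done.

Besides the shell and the picture viewer there is one more tool, called after "Request:" as name([rows], argument=value, ...), one row to a line, values as JSON. arm_command: Moves the arm, as the interface text tells. Its arguments: {"type":"object","properties":{"rows":{"type":"array"}},"required":["rows"]}

```bash
mkdir -p pics; ls; python3 - <<'E'
from bench import arm,get_image,models
import cv2
print(arm.read_state()); print(arm.grip_depth)
for n in("side","top"):
    d=get_image(n); cv2.imwrite(f"pics/{n}0.png",d["img"][:,:,::-1]); print(n,d["K"],d["k1"],d["rvec"],d["tvec"])
E
```

```text
pics
{'clock': 0.0, 'joints': array([ 1.59763699e+00,  3.85570918e-01,  6.64967864e-03, -5.21993133e-04,
       -1.19397754e+00, -2.58615433e-01]), 'joint_vel': array([ 4.62166372e-05, -7.67907673e-04,  3.41564235e-04, -1.37566336e-03,
        4.79810042e-04,  1.14482826e-03]), 'joint_efforts': array([ 7.37326009e-04, -3.92291737e+01,  1.88405496e+01,  4.18625861e+00,
       -4.63322445e-03,  5.93632663e-06]), 'position': array([143.39689161, 607.74208227, 230.21882155]), 'ee_rot': array([-0.70229157,  0.08258922,  0.70241968,  0.08106887]), 'contact_force': array([0.3066    , 0.2324113 , 0.19902233]), 'wrist_torque': array([ 0.01804649, -0.01429246, -0.03638711]), 'gripper_width': 85.16405098126185}
18.700000000000003
side [[556.77623484   0.         327.88397663]
 [  0.         556.77623484 245.44211681]
 [  0.           0.           1.        ]] -0.14891884654317855 [ 1.8596973  -0.60121858  0.41541685] [-477.11951626  190.29636857 1014.05224903]
top [[512.46667535   0.         320.08374276]
 [  0.         512.46667535 242.81626159]
 [  0.           0.           1.        ]] -0.10437083201921765 [ 2.11168914 -2.17141673  0.14209035] [  95.99698564  612.38155973 1486.03151129]
```

View pics/side0.png

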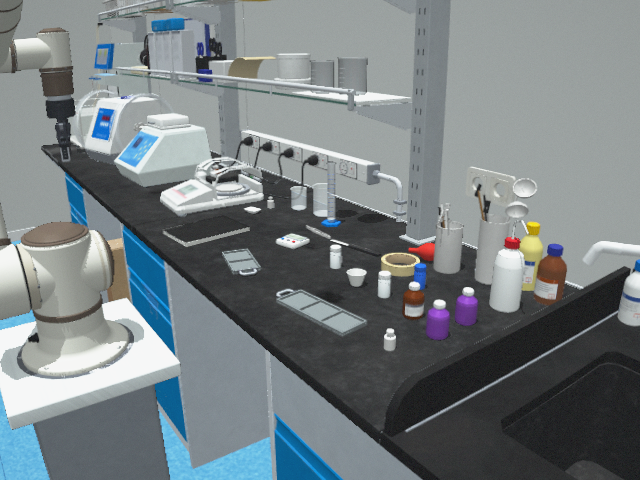

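View pics/top0.png

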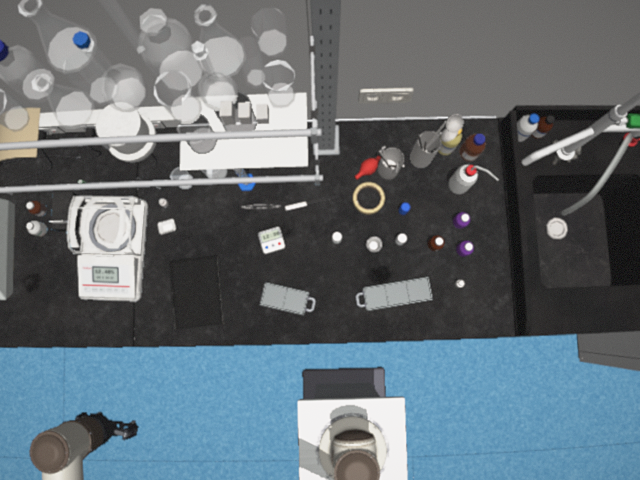

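Candidates (side view):
- Vials: white at (336,256) and (384,284). The blue one at (420,276) is a look-alike.
- Jar: brown at (413,300). Purple ones at (438,320) and (466,306) are look-alikes, and there is a brown bottle at (550,272).
- Weight: (390,339). The one by the balance is at about (270,202).
- Crucible: (356,277).

Next I'll check these in close crops and run the networks.

```bash
cat > h.py <<'E'
import numpy as np,cv2
from scipy.optimize import least_squares
def proj(d,P):
    P=np.atleast_2d(np.asarray(P,float))
    R=cv2.Rodrigues(np.array(d["rvec"],float))[0]
    dist=np.array([d["k1"],0,0,0,0.])
    return cv2.projectPoints(P.reshape(-1,1,3),np.array(d["rvec"],float),np.array(d["tvec"],float),np.array(d["K"]),dist)[0].reshape(-1,2)
prof={"vial":[(0,13.5),(55,13.5)],"weight":[(0,11),(28,11),(28,7),(38,7)],"jar":[(0,21.5),(45,21.5),(60,11.5),(72,11.5)],"crucible":[(0,13),(32,22)]}
A=np.linspace(0,2*np.pi,48,endpoint=False)
def cyl(n,x,y,z0=0):
    return np.array([(x+r*np.cos(a),y+r*np.sin(a),z0+z) for z,r in prof[n] for a in A])
def box(d,P):
    p=proj(d,P); return np.r_[p.min(0),p.max(0)]
def back(d,uv,z):
    f=lambda q:(proj(d,[[q[0],q[1],z]])[0]-uv)
    return least_squares(f,[600,0]).x
def fit(n,obs,z0=0,x0=(600,0),full=True):
    # obs: list of (d,extent)
    f=lambda q:np.concatenate([box(d,cyl(n,q[0],q[1],z0))-e for d,e in obs])
    r=least_squares(f,x0,loss='soft_l1'); return r.x,f(r.x)
E
cat > l.py <<'E'
from bench import get_image,models
from h import *
D={n:get_image(n) for n in("side","top")}
for n in("side","top"):
    for q in("vial_1","weight","jar","crucible","long_tray","short_tray","timer","tape_roll","logbook"):
        for r in models.cut_out(n,q)[:7]:
            e=np.array(r["extent"]); c=[(e[0]+e[2])/2,(e[1]+e[3])/2]
            m=r["mask"]; col=D[n]["img"][m].mean(0).round() if m.any() else 0
            print(n,q,round(r["conf"],2),e,col,back(D[n],c,15).round())
s=D["side"]["img"][190:370,240:500]; t=D["top"]["img"][170:330,150:490]
cv2.imwrite("pics/cs.png",cv2.resize(s[:,:,::-1],None,fx=3,fy=3,interpolation=2))
cv2.imwrite("pics/ct.png",cv2.resize(t[:,:,::-1],None,fx=2.35,fy=2.35,interpolation=2))
E
python3 l.py
```

```text
side vial_1 0.73 [415.6 264.7 429.1 286.9] [ 44.  92. 183.] [ 740. -165.]
side vial_1 0.7 [330.7 246.3 343.9 264.3] [194. 201. 202.] [657.  54.]
side vial_1 0.68 [376.  271.  393.  298.5] [189. 196. 196.] [ 636. -151.]
side vial_1 0.52 [276.4 235.8 310.6 248.1] [203. 208. 207.] [619. 201.]
side vial_1 0.23 [350.  268.8 367.1 287.1] [181. 185. 183.] [612. -87.]
side weight 0.58 [387.6 331.2 396.  351.9] [183. 186. 184.] [ 483. -346.]
side jar 0.8 [456.9 285.5 475.7 329.6] [118.  78. 150.] [ 698. -336.]
side jar 0.71 [400.  278.1 424.1 318.3] [127. 106.  95.] [ 638. -237.]
side jar 0.66 [426.3 299.9 450.9 339.1] [121.  79. 154.] [ 614. -338.]
side crucible 0.58 [349.  267.5 367.7 285.4] [183. 187. 185.] [617. -81.]
side long_tray 0.61 [277.3 289.5 364.7 336.3] [138. 149. 151.] [ 443. -178.]
side long_tray 0.36 [349.1 268.  366.3 285.6] [177. 181. 179.] [615. -81.]
side short_tray 0.56 [223.4 244.5 260.8 274.2] [140. 151. 153.] [448. 171.]
side short_tray 0.49 [378.4 271.4 390.2 295.4] [200. 208. 208.] [ 640. -145.]
side timer 0.71 [276.9 233.4 309.5 245.7] [206. 211. 210.] [629. 217.]

[... 385 characters left out ...]
6.1 281.  466.6 287.4] [189. 186. 182.] [ 480. -345.]
top jar 0.77 [457.1 241.3 474.9 260.5] [125.  98. 140.] [ 581. -366.]
top jar 0.72 [426.5 236.  444.6 247. ] [117.  96.  88.] [ 613. -273.]
top jar 0.68 [452.8 211.  468.3 231.7] [128. 100. 143.] [ 673. -355.]
top crucible 0.47 [369.  236.6 380.5 249.5] [202. 199. 196.] [614. -87.]
top long_tray 0.84 [358.2 275.8 431.  307.9] [160. 164. 164.] [ 464. -141.]
top short_tray 0.92 [262.3 286.9 314.8 314.3] [158. 162. 161.] [447. 179.]
top timer 0.55 [257.7 228.1 283.5 252.9] [207. 207. 202.] [631. 230.]
top tape_roll 0.61 [354.1 183.  384.8 214.4] [199. 181. 140.] [752. -77.]
top logbook 0.67 [170.5 255.7 224.  326.1] [43. 43. 42.] [482. 456.]
```

View pics/cs.png

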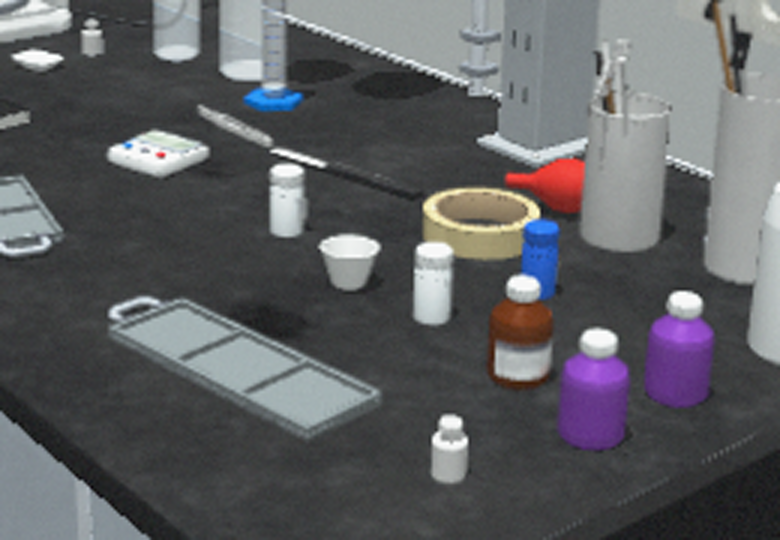

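View pics/ct.png

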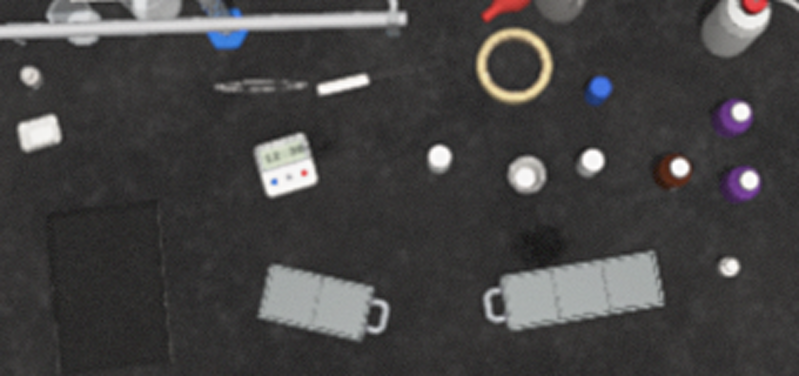

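The crops confirm the picks: vials at (336,256) and (384,284), the brown jar with the white cap at (413,300), the weight with its knob at (390,339), and the crucible at (356,277). Now fitting poses.

```bash
cat > f.py <<'E'
from bench import get_image,models
from h import *
D={n:get_image(n) for n in("side","top")}
def pick(cam,q,c):
    best=None
    for r in models.cut_out(cam,q):
        e=np.array(r["extent"],float); 
        if np.hypot((e[0]+e[2])/2-c[0],(e[1]+e[3])/2-c[1])<9: 
            if best is None or r["conf"]>best["conf"]: best=r
    return best
def grow(cam,c,w=22):
    # own threshold: pale pixels connected near c
    im=D[cam]["img"].astype(int); x0,y0=int(c[0])-w,int(c[1])-w
    m=(im[y0:y0+2*w,x0:x0+2*w].max(2)>85).astype(np.uint8)
    n,l,s,cc=cv2.connectedComponentsWithStats(m); i=1+np.argmin(np.hypot(*(cc[1:]-w).T))
    s=s[i]; return np.array([s[0]+x0-.5,s[1]+y0-.5,s[0]+s[2]+x0-.5,s[1]+s[3]+y0-.5])
T={"vialA":("vial",(337,256),(337,238)),"vialB":("vial",(384,284),(401,239)),"jar":("jar",(413,300),(436,241)),"weight":("weight",(391,340),(460,284)),"crucible":("crucible",(357,277),(374,243))}
P={}
for k,(n,cs,ct) in T.items():
    o={}
    for cam,c in(("side",cs),("top",ct)):
        r=pick(cam,{"vial":"vial_1"}.get(n,n),c)
        g=grow(cam,c); print(k,cam,"net",None if r is None else r["extent"],"thr",g)
        o[cam]=(r["extent"] if r is not None else g,g)
    for nm,obs in (("net",[(D[c],o[c][0]) for c in o]),("thr",[(D[c],o[c][1]) for c in o]),("thrS",[(D["side"],o["side"][1])]),("thrT",[(D["top"],o["top"][1])])):
        x,r=fit(n,obs); print("  ",nm,x.round(1),r.round(1)); 
        if nm=="thr":P[k]=x
# trays
def trayrect(q,L):
    im=D["top"]["img"]; r=models.cut_out("top",q)[0]; m=r["mask"].astype(np.uint8)
    return m
def traypts(L,x,y,a):
    c,s=np.cos(a),np.sin(a); q=np.array([(35,L/2,10),(-35,L/2,10),(-35,-L/2,10),(35,-L/2,10),(35,L/2,0),(-35,L/2,0),(-35,-L/2,0),(35,-L/2,0)])
    return np.c_[x+c*q[:,0]-s*q[:,1],y+s*q[:,0]+c*q[:,1],q[:,2]]
def sil(d,L,p,S=4):
    im=np.zeros((480,640),np.uint8)
    h=cv2.convexHull(proj(d,traypts(L,*p)).astype(np.float32))
    cv2.fillConvexPoly(im,np.round(h*16).astype(np.int32),255,cv2.LINE_AA,4); return im/255.
from scipy.optimize import minimize
for k,q,L,p0,cs in(("long","long_tray",202,(463,-149,0.13),(320,312)),("short","short_tray",136,(450,184,np.pi-.17),(242,260))):
    ms={}
    for cam in D:
        im=D[cam]["img"].astype(int); r=models.cut_out(cam,q)
        b=(im.mean(2)>95).astype(np.uint8)*(cv2.dilate(r[0]["mask"].astype(np.uint8),np.ones((7,7)))); 
        b=cv2.morphologyEx(b,cv2.MORPH_CLOSE,np.ones((5,5))); b=cv2.morphologyEx(b,cv2.MORPH_OPEN,np.ones((9,9)))
        ms[cam]=cv2.GaussianBlur(b.astype(float),(0,0),1.5)
    for cams in(("top","side"),("top",),("side",)):
        f=lambda p:sum(((cv2.GaussianBlur(sil(D[c],L,(p0[0]+p[0],p0[1]+p[1],p0[2]+p[2]/100)),(0,0),1.5)-ms[c])**2).sum() for c in cams)
        r=minimize(f,[0,0,0],method="Nelder-Mead",options=dict(initial_simplex=[[0,0,0],[10,0,0],[0,10,0],[0,0,10]]))
        p=np.array(p0)+r.x*[1,1,.01]; print(k,cams,p.round(3),r.fun)
        if len(cams)==2:P[k]=p
np.save("P.npy",P,allow_pickle=True)
for cam in D:
    S=4; im=cv2.resize(D[cam]["img"][:,:,::-1],None,fx=S,fy=S,interpolation=2)
    for k,p in P.items():
        if k in("long","short"):
            g=proj(D[cam],traypts({"long":202,"short":136}[k],*p)[:4])
        else: g=cv2.convexHull(proj(D[cam],cyl(T[k][0],*p)).astype(np.float32)).reshape(-1,2)
        cv2.polylines(im,[np.round((g+.5)*S).astype(int)],True,(0,0,255),1)
    if cam=="top": im=im[185*S:325*S,255*S:475*S]
    else: im=im[225*S:360*S,215*S:455*S]
    cv2.imwrite(f"pics/o_{cam}.png",cv2.resize(im,(800,int(800*im.shape[0]/im.shape[1])),interpolation=cv2.INTER_AREA))
E
python3 f.py
```

```text
vialA side net [333.1, 246.0, 346.7, 265.9] thr [317.5 233.5 349.5 268.5]
vialA top net [331.9, 232.9, 340.2, 242.7] thr [331.5 230.5 342.5 243.5]
   net [637.7  27.7] [-1.1 -2.9 -3.6  1.9  0.4 -3.2  1.4 -1.3]
   thr [633.8  28.2] [13.1  9.9 -7.8 -0.4  0.7  0.5 -1.1 -0.8]
   thrS [642.9  30.7] [15.5  8.8 -5.5 -1.5]
   thrT [633.3  27.6] [ 0.9  0.7 -0.8 -0.7]
vialB side net [379.6, 271.3, 390.6, 296.9] thr [376.5 261.5 405.5 298.5]
vialB top net [393.5, 234.4, 404.4, 245.5] thr [395.5 232.5 407.5 245.5]
   net [ 621.4 -163.1] [-2.7 -2.1 -0.5  0.2  0.9 -1.1  1.5 -0.6]
   thr [ 622.2 -167.3] [  1.9   8.2 -13.8  -0.9   0.3   0.5  -0.2  -0.9]
   thrS [ 640.  -176.4] [10.7  7.6 -4.9 -1.5]
   thrT [ 621.6 -167.2] [ 0.3  0.7 -0.2 -0.7]
jar side net [399.3, 281.7, 423.8, 321.9] thr [403.5 277.5 425.5 316.5]
jar top net [427.2, 235.0, 443.1, 249.9] thr [432.5 235.5 443.5 248.5]
   net [ 605.5 -270.8] [ 1.8 -1.2 -0.3 -2.3 -0.3  0.5  0.9  1.7]
   thr [ 613.4 -269.3] [-0.1  1.8  0.2  1.7 -6.2 -2.6 -0.1  0.5]
   thrS [ 619.1 -263.3] [-0.1  0.2  0.1 -0.2]
   thrT [ 609.8 -277.7] [-3.5 -1.5  2.7  1.
[... 429 characters left out ...]
ucible top net [368.8, 237.6, 380.0, 252.7] thr [365.5 235.5 382.5 252.5]
   net [607.4 -89.1] [-0.4 -0.4 -1.2  0.5 -0.1 -0.5  3.3 -1.2]
   thr [608.1 -82.9] [ 0.9  0.7 -0.8 -0.5  1.1  1.4 -1.3 -1.2]
   thrS [608.1 -82.7] [ 0.9  0.7 -0.9 -0.5]
   thrT [608.4 -83.1] [ 1.2  1.3 -1.2 -1.2]
long ('top', 'side') [ 4.57642e+02 -1.45100e+02  1.29000e-01] 106.782786870015
long ('top',) [ 4.58579e+02 -1.48746e+02  1.27000e-01] 10.82811718506386
long ('side',) [ 4.57021e+02 -1.41076e+02  1.22000e-01] 74.66067533348104
short ('top', 'side') [453.21  190.768   2.87 ] 54.80867586851672
short ('top',) [453.587 191.571   2.914] 6.9619505818329905
short ('side',) [450.826 185.342   2.781] 31.578128941996766
```

View pics/o_top.png

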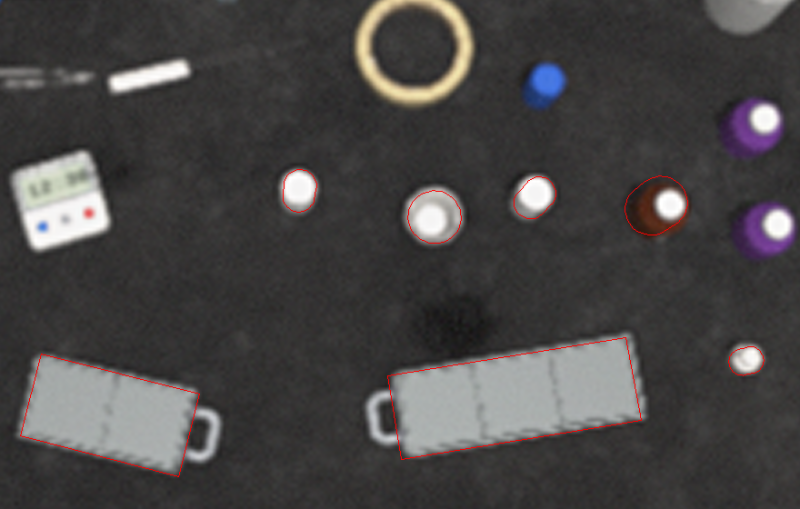

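View pics/o_side.png

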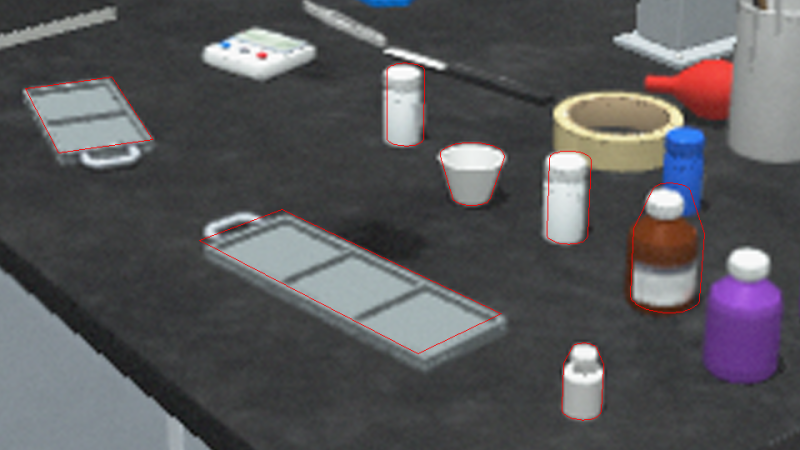

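Top-view fit suits the trays; the side mask is biased by the handle. I'll refit the loose things with a tighter threshold.

```bash
cat > f2.py <<'E'
from bench import get_image
from h import *
D={n:get_image(n) for n in("side","top")}
T={"vialA":("vial",(337,256),(337,238)),"vialB":("vial",(384,284),(401,239)),"jar":("jar",(413,300),(436,241)),"weight":("weight",(391,340),(460,284)),"crucible":("crucible",(357,277),(374,243))}
P={}
for k,(n,cs,ct) in T.items():
    o=[]
    for cam,c in(("side",cs),("top",ct)):
        w=24; im=D[cam]["img"].astype(int); x0,y0=int(c[0])-w,int(c[1])-w; s=im[y0:y0+2*w,x0:x0+2*w]
        m=(s.max(2)>120)&(s[...,2]-s[...,0]<40)
        if k=="jar": m=((s[...,0]-s[...,2]>22)|(s.min(2)>115))&(s[...,2]-s[...,1]<20)
        if k=="jar" and cam=="top": m&=(np.indices(m.shape)[1]<36)
        N,l,st,cc=cv2.connectedComponentsWithStats(m.astype(np.uint8)); i=1+np.argmin(np.hypot(*(cc[1:]-w).T)-np.minimum(st[1:,4],30))
        q=st[i]; o.append(np.array([q[0]+x0-.5,q[1]+y0-.5,q[0]+q[2]+x0-.5,q[1]+q[3]+y0-.5]))
    for nm,obs in(("both",[(D["side"],o[0]),(D["top"],o[1])]),("S",[(D["side"],o[0])]),("T",[(D["top"],o[1])])):
        x,r=fit(n,obs); print(k,nm,x.round(1),r.round(1))
        if nm=="both":P[k]=x
P["long"]=np.array([458.6,-148.7,.127]);P["short"]=np.array([453.6,191.6,2.914])
np.save("P.npy",P,allow_pickle=True)
S=4
for cam in D:
    im=cv2.resize(D[cam]["img"][:,:,::-1],None,fx=S,fy=S,interpolation=2)
    for k,p in P.items():
        if k in("long","short"):
            L=101 if k=="long" else 68; c,s=np.cos(p[2]),np.sin(p[2]); q=np.array([(35,L),(-35,L),(-35,-L),(35,-L)])
            g=proj(D[cam],np.c_[p[0]+c*q[:,0]-s*q[:,1],p[1]+s*q[:,0]+c*q[:,1],[10]*4])
        else: g=cv2.convexHull(proj(D[cam],cyl(T[k][0],*p)).astype(np.float32)).reshape(-1,2)
        cv2.polylines(im,[np.round((g+.5)*S).astype(int)],True,(0,0,255),1)
    im=im[185*S:325*S,255*S:475*S] if cam=="top" else im[225*S:360*S,215*S:455*S]
    cv2.imwrite(f"pics/o2_{cam}.png",cv2.resize(im,(800,int(800*im.shape[0]/im.shape[1])),interpolation=cv2.INTER_AREA))
for t,ys in(("long",(66,0,-66)),("short",(33,-33))):
    for y in ys: x0,y0,a=P[t]; print(t,y,(x0-np.sin(a)*y).round(1),(y0+np.cos(a)*y).round(1))
E
python3 f2.py
```

```text
vialA both [632.8  29. ] [ 0.6 -0.1 -0.4 -0.4  0.4 -0.1 -0.3  0.5]
vialA S [631.5  27.7] [ 0.5  0.1 -0.5 -0.1]
vialA T [633.3  29.2] [ 0.4 -0.3 -0.4  0.3]
vialB both [ 623.9 -166.8] [  1.4   9.9 -15.4  -0.2  -0.9  -0.    0.6  -0.5]
vialB S [ 646.8 -175.1] [11.6  8.7 -5.  -1.5]
vialB T [ 623.1 -167.2] [-0.8  0.2  0.7 -0.2]
jar both [ 607.2 -271.6] [ 0.5 -0.1  0.8  0.  -1.4  0.4 -0.3  1.5]
jar S [ 606.1 -270.8] [-0.2 -0.1  0.2  0. ]
jar T [ 610.  -274.2] [-0.6 -0.6  0.6  0.6]
weight both [ 482.2 -340.5] [-0.2 -0.   0.4  0.  -0.4  0.2  0.2  0. ]
weight S [ 482.1 -340.3] [-0.3 -0.   0.3  0. ]
weight T [ 482.5 -340.8] [-0.3  0.1  0.3 -0.1]
crucible both [608.  -82.7] [ 0.9 -0.4 -0.9 -0.5  1.   0.4 -0.4 -0.1]
crucible S [606.5 -84.7] [ 0.9  0.1 -0.9 -0. ]
crucible T [608.4 -81.6] [ 0.7  0.3 -0.7 -0.3]
long 66 450.2 -83.2
long 0 458.6 -148.7
long -66 467.0 -214.2
short 33 446.2 159.5
short -33 461.0 223.7
```

View pics/o2_side.png

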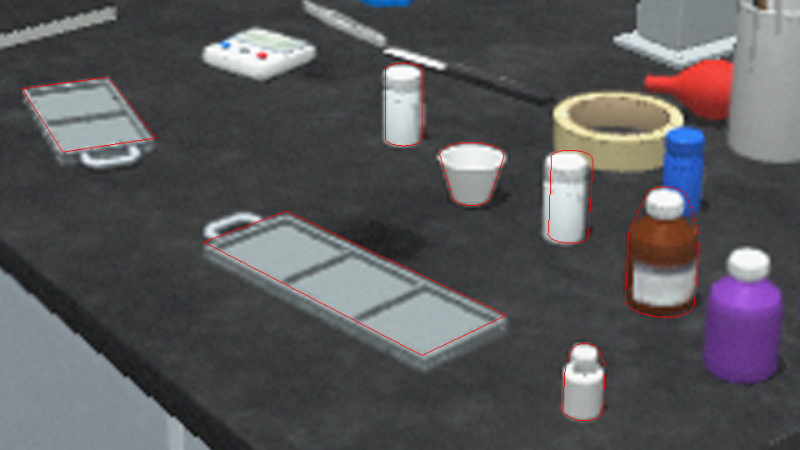

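View pics/o2_top.png

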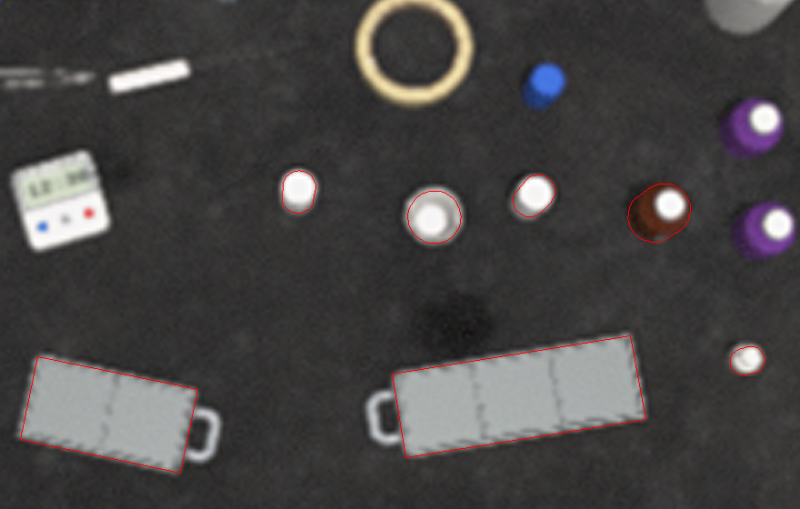

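Poses settled: vialA (633,29), vialB (621,-165), jar (608,-272), weight (482,-340.5), crucible (607.5,-83). All jaws will close along the tray x axis. Next is a helper that works out the shift in tool axes.

```bash
cat > g.py <<'E'
import sys,numpy as np
from bench import arm
from scipy.spatial.transform import Rotation as R
s=arm.read_state(); x,y,z,a=map(float,sys.argv[1:5])
Rc=R.from_quat(s["ee_rot"]); p=s["position"]
best=None
for k in(0,np.pi):
    ty=np.array([np.cos(a+k),np.sin(a+k),0]);tx=np.array([0,0,-1.])
    M=R.from_matrix(np.c_[tx,ty,np.cross(tx,ty)]); w=(Rc.inv()*M).as_rotvec(degrees=True)
    if best is None or np.linalg.norm(w)<np.linalg.norm(best): best=w
d=Rc.inv().apply(np.array([x,y,z])-p)/1000
print("t",round(s["clock"],2),"pos",p.round(1),"jaw",Rc.apply([0,1,0]).round(2),"down",Rc.apply([1,0,0]).round(3),"width",round(s["gripper_width"],1),"F",s["contact_force"].round(1),"j",s["joints"].round(2))
print("d",d.round(4),"w",best.round(2),"steps",round(np.linalg.norm(d)/.05,1),round(np.linalg.norm(best)/8.59,1))
E
python3 g.py 633 29 150 -0.228
```

```text
t 2.0 pos [143.5 608.3 231.3] jaw [-0.23 -0.97 -0.  ] down [-0.  0. -1.] width 85.9 F [-0.3  0.2  0.3] j [ 1.6   0.38  0.01 -0.   -1.19 -0.26]
d [ 0.0813  0.4514 -0.6094] w [89.79  0.   -0.  ] steps 15.3 10.5
```

Request:
arm_command([
  {"dx": 0,"dy": 0.028,"dz": -0.038,"wx": 5.6,"gripper": -0.1},
  {"dx": 0,"dy": 0.056,"dz": -0.076,"wx": 11.2,"gripper": -0.1},
  {"dx": 0,"dy": 0.084,"dz": -0.114,"wx": 16.8,"gripper": -0.1},
  {"dx": 0,"dy": 0.112,"dz": -0.152,"wx": 22.4,"gripper": -0.1},
  {"dx": 0,"dy": 0.14,"dz": -0.19,"wx": 28,"gripper": -0.1},
  {"dx": 0,"dy": 0.168,"dz": -0.228,"wx": 33.6,"gripper": -0.1},
  {"dx": 0,"dy": 0.196,"dz": -0.266,"wx": 39.2,"gripper": -0.1},
  {"dx": 0,"dy": 0.225,"dz": -0.304,"wx": 45,"gripper": -0.1},
])

```text
validation failed for argument at $.ro...
```

```bash
python3 g.py 633 29 150 -0.228
```

```text
t 2.0 pos [143.5 608.3 231.3] jaw [-0.23 -0.97 -0.  ] down [-0.  0. -1.] width 85.9 F [-0.3  0.2  0.3] j [ 1.6   0.38  0.01 -0.   -1.19 -0.26]
d [ 0.0813  0.4514 -0.6094] w [89.79  0.   -0.  ] steps 15.3 10.5
```

Request:
arm_command([
  {"dx": 0,"dy": 0.028,"dz": -0.038,"wx": 5.6,"wy": 0,"wz": 0,"gripper": -0.1},
  {"dx": 0,"dy": 0.056,"dz": -0.076,"wx": 11.2,"wy": 0,"wz": 0,"gripper": -0.1},
  {"dx": 0,"dy": 0.084,"dz": -0.114,"wx": 16.8,"wy": 0,"wz": 0,"gripper": -0.1},
  {"dx": 0,"dy": 0.112,"dz": -0.152,"wx": 22.4,"wy": 0,"wz": 0,"gripper": -0.1},
  {"dx": 0,"dy": 0.14,"dz": -0.19,"wx": 28,"wy": 0,"wz": 0,"gripper": -0.1},
  {"dx": 0,"dy": 0.168,"dz": -0.228,"wx": 33.6,"wy": 0,"wz": 0,"gripper": -0.1},
  {"dx": 0,"dy": 0.196,"dz": -0.266,"wx": 39.2,"wy": 0,"wz": 0,"gripper": -0.1},
  {"dx": 0,"dy": 0.225,"dz": -0.304,"wx": 45,"wy": 0,"wz": 0,"gripper": -0.1},
])

```text
clock: 2.8
position: [388.7, 318.0, 231.7]
ee_rot: [0.617, -0.345, -0.617, -0.346]
contact_force: [1.0, 0.4, 0.5]
gripper_width: 46.9
```

```bash
python3 g.py 633 29 150 -0.228
```

```text
t 2.8 pos [388.7 318.  231.7] jaw [-0.85 -0.52 -0.  ] down [ 0.001  0.001 -1.   ] width 46.9 F [1.  0.4 0.5] j [ 1.01  0.17 -0.29  0.   -1.11 -0.46]
d [ 0.0817 -0.0571 -0.3741] w [4.458e+01 4.000e-02 5.000e-02] steps 7.7 5.2
```

Request:
arm_command([
  {"dx": 0.02,"dy": -0.008,"dz": -0.05,"wx": 6,"wy": 0,"wz": 0,"gripper": -0.1},
  {"dx": 0.03,"dy": -0.016,"dz": -0.1,"wx": 12,"wy": 0,"wz": 0,"gripper": -0.1},
  {"dx": 0.05,"dy": -0.024,"dz": -0.15,"wx": 19,"wy": 0,"wz": 0,"gripper": -0.1},
  {"dx": 0.06,"dy": -0.032,"dz": -0.2,"wx": 26,"wy": 0,"wz": 0,"gripper": -0.1},
  {"dx": 0.07,"dy": -0.04,"dz": -0.25,"wx": 33,"wy": 0,"wz": 0,"gripper": -0.1},
  {"dx": 0.082,"dy": -0.048,"dz": -0.3,"wx": 39,"wy": 0,"wz": 0,"gripper": -0.1},
  {"dx": 0.082,"dy": -0.054,"dz": -0.345,"wx": 44.6,"wy": 0,"wz": 0,"gripper": -0.1},
  {"dx": 0.082,"dy": -0.057,"dz": -0.374,"wx": 44.6,"wy": 0,"wz": 0,"gripper": -0.1},
])

```text
clock: 3.6
position: [634.0, 26.7, 148.8]
ee_rot: [-0.439, 0.554, 0.439, 0.554]
contact_force: [0.9, 1.0, -0.3]
gripper_width: 47.0
```

```bash
python3 g.py 633 29 16 -0.228
```

```text
t 3.6 pos [634.   26.7 148.8] jaw [-0.97  0.23  0.  ] down [-0.  0. -1.] width 47.0 F [ 0.9  1.  -0.3] j [ 0.3   0.47 -0.08 -0.   -1.03 -0.53]
d [0.1328 0.0014 0.002 ] w [-0.17  0.01 -0.02] steps 2.7 0.0
```

Request:
arm_command([
  {"dx": 0.03,"dy": 0.0014,"dz": 0.002,"wx": 0,"wy": 0,"wz": 0,"gripper": -0.1},
  {"dx": 0.06,"dy": 0.0014,"dz": 0.002,"wx": 0,"wy": 0,"wz": 0,"gripper": -0.1},
  {"dx": 0.09,"dy": 0.0014,"dz": 0.002,"wx": 0,"wy": 0,"wz": 0,"gripper": -0.1},
  {"dx": 0.12,"dy": 0.0014,"dz": 0.002,"wx": 0,"wy": 0,"wz": 0,"gripper": -0.1},
  {"dx": 0.133,"dy": 0.0014,"dz": 0.002,"wx": 0,"wy": 0,"wz": 0,"gripper": -0.1},
  {"dx": 0.133,"dy": 0.0014,"dz": 0.002,"wx": 0,"wy": 0,"wz": 0,"gripper": -0.1},
  {"dx": 0.133,"dy": 0.0014,"dz": 0.002,"wx": 0,"wy": 0,"wz": 0,"gripper": 1},
  {"dx": 0.133,"dy": 0.0014,"dz": 0.002,"wx": 0,"wy": 0,"wz": 0,"gripper": 1},
])

```text
clock: 4.4
position: [634.6, 29.4, 17.9]
ee_rot: [-0.44, 0.553, 0.439, 0.555]
contact_force: [0.3, -0.0, 0.3]
gripper_width: 25.5
```

```bash
python3 g.py 633 29 130 -0.228
```

```text
t 4.4 pos [634.6  29.4  17.9] jaw [-0.97  0.23 -0.  ] down [ 0.003  0.001 -1.   ] width 25.5 F [ 0.3 -0.   0.3] j [ 0.3   0.61 -0.2   0.   -0.75 -0.53]
d [-0.1121  0.0011 -0.0006] w [-0.13  0.1   0.18] steps 2.2 0.0
```

Request:
arm_command([
  {"dx": 0,"dy": 0,"dz": 0,"wx": 0,"wy": 0,"wz": 0,"gripper": 1},
  {"dx": 0,"dy": 0,"dz": 0,"wx": 0,"wy": 0,"wz": 0,"gripper": 1},
  {"dx": -0.01,"dy": 0,"dz": 0,"wx": 0,"wy": 0,"wz": 0,"gripper": 1},
  {"dx": -0.03,"dy": 0,"dz": 0,"wx": 0,"wy": 0,"wz": 0,"gripper": 1},
  {"dx": -0.06,"dy": 0,"dz": 0,"wx": 0,"wy": 0,"wz": 0,"gripper": 1},
  {"dx": -0.09,"dy": 0,"dz": 0,"wx": 0,"wy": 0,"wz": 0,"gripper": 1},
  {"dx": -0.11,"dy": 0,"dz": 0,"wx": 0,"wy": 0,"wz": 0,"gripper": 1},
  {"dx": -0.11,"dy": 0,"dz": 0,"wx": 0,"wy": 0,"wz": 0,"gripper": 1},
])

```text
clock: 5.2
position: [636.5, 29.7, 132.8]
ee_rot: [-0.441, 0.55, 0.437, 0.558]
contact_force: [0.0, -0.0, -0.9]
gripper_width: 25.8
```

```bash
python3 g.py 461 223.7 130 -0.228; python3 - <<'E'
from bench import get_image
import cv2
d=get_image("side")["img"][120:340,200:500]; cv2.imwrite("pics/s1.png",cv2.resize(d[:,:,::-1],None,fx=2.5,fy=2.5))
E
```

```text
t 5.2 pos [636.5  29.7 132.8] jaw [-0.97  0.23 -0.01] down [ 0.012  0.003 -1.   ] width 25.8 F [ 0.  -0.  -0.9] j [ 0.3   0.48 -0.1   0.   -0.98 -0.53]
d [0.0012 0.2151 0.1489] w [-0.1   0.3   0.64] steps 5.2 0.1
```

View pics/s1.png

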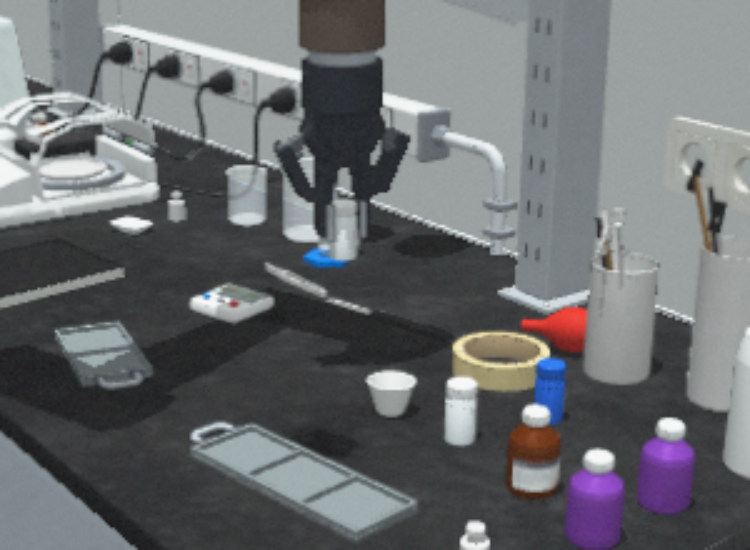

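The vial is held. Carrying it to the short tray's far compartment.

Request:
arm_command([
  {"dx": 0,"dy": 0.036,"dz": 0.025,"wx": 0,"wy": 0.3,"wz": 0.6,"gripper": 1},
  {"dx": 0,"dy": 0.072,"dz": 0.05,"wx": 0,"wy": 0.3,"wz": 0.6,"gripper": 1},
  {"dx": 0,"dy": 0.108,"dz": 0.075,"wx": 0,"wy": 0.3,"wz": 0.6,"gripper": 1},
  {"dx": 0,"dy": 0.144,"dz": 0.1,"wx": 0,"wy": 0.3,"wz": 0.6,"gripper": 1},
  {"dx": 0,"dy": 0.18,"dz": 0.125,"wx": 0,"wy": 0.3,"wz": 0.6,"gripper": 1},
  {"dx": 0,"dy": 0.205,"dz": 0.142,"wx": 0,"wy": 0.3,"wz": 0.6,"gripper": 1},
  {"dx": 0,"dy": 0.215,"dz": 0.149,"wx": 0,"wy": 0.3,"wz": 0.6,"gripper": 1},
  {"dx": 0,"dy": 0.215,"dz": 0.149,"wx": 0,"wy": 0.3,"wz": 0.6,"gripper": 1},
])

```text
clock: 6.05
position: [458.6, 224.3, 128.9]
ee_rot: [-0.439, 0.555, 0.441, 0.552]
contact_force: [0.3, -0.9, -0.2]
gripper_width: 25.7
```

```bash
python3 g.py 461 223.7 23 -0.228
```

```text
t 6.05 pos [458.6 224.3 128.9] jaw [-0.97  0.23  0.  ] down [-0.005 -0.001 -1.   ] width 25.7 F [ 0.3 -0.9 -0.2] j [ 0.77  0.3  -0.41 -0.   -0.87 -1.  ]
d [ 0.1059 -0.0029  0.0002] w [ 0.01 -0.13 -0.24] steps 2.1 0.0
```

Request:
arm_command([
  {"dx": 0.03,"dy": -0.002,"dz": 0,"wx": 0,"wy": 0,"wz": 0,"gripper": 1},
  {"dx": 0.06,"dy": -0.002,"dz": 0,"wx": 0,"wy": 0,"wz": 0,"gripper": 1},
  {"dx": 0.085,"dy": -0.002,"dz": 0,"wx": 0,"wy": 0,"wz": 0,"gripper": 1},
  {"dx": 0.1,"dy": -0.002,"dz": 0,"wx": 0,"wy": 0,"wz": 0,"gripper": 1},
  {"dx": 0.106,"dy": -0.002,"dz": 0,"wx": 0,"wy": 0,"wz": 0,"gripper": 1},
  {"dx": 0.106,"dy": -0.002,"dz": 0,"wx": 0,"wy": 0,"wz": 0,"gripper": 1},
  {"dx": 0.106,"dy": -0.002,"dz": 0,"wx": 0,"wy": 0,"wz": 0,"gripper": 1},
  {"dx": 0.106,"dy": -0.002,"dz": 0,"wx": 0,"wy": 0,"wz": 0,"gripper": 1},
])

```text
clock: 6.85
position: [460.7, 223.5, 23.2]
ee_rot: [-0.439, 0.555, 0.44, 0.552]
contact_force: [-0.4, 0.6, 1.0]
gripper_width: 25.8
```

```bash
python3 g.py 461 223.7 23 -0.228
```

```text
t 6.85 pos [460.7 223.5  23.2] jaw [-0.97  0.23  0.  ] down [-0.004 -0.001 -1.   ] width 25.8 F [-0.4  0.6  1. ] j [ 0.77  0.45 -0.51 -0.   -0.61 -0.99]
d [ 0.0002 -0.0003  0.0003] w [-0.04 -0.1  -0.22] steps 0.0 0.0
```

Request:
arm_command([
  {"dx": 0.0012,"dy": 0,"dz": 0,"wx": 0,"wy": 0,"wz": 0,"gripper": 1},
  {"dx": 0.0012,"dy": 0,"dz": 0,"wx": 0,"wy": 0,"wz": 0,"gripper": -0.05},
  {"dx": 0.0012,"dy": 0,"dz": 0,"wx": 0,"wy": 0,"wz": 0,"gripper": -0.05},
  {"dx": 0.0012,"dy": 0,"dz": 0,"wx": 0,"wy": 0,"wz": 0,"gripper": -0.05},
  {"dx": -0.01,"dy": 0,"dz": 0,"wx": 0,"wy": 0,"wz": 0,"gripper": -0.05},
  {"dx": -0.04,"dy": 0,"dz": 0,"wx": 0,"wy": 0,"wz": 0,"gripper": -0.05},
  {"dx": -0.08,"dy": 0,"dz": 0,"wx": 0,"wy": 0,"wz": 0,"gripper": -0.05},
  {"dx": -0.12,"dy": 0,"dz": 0,"wx": 0,"wy": 0,"wz": 0,"gripper": -0.05},
])

```text
clock: 7.65
position: [460.9, 223.4, 145.1]
ee_rot: [-0.439, 0.555, 0.44, 0.552]
contact_force: [1.8, 0.7, 0.5]
gripper_width: 44.6
```

```bash
python3 g.py 621 -165 145 0.127
```

```text
t 7.65 pos [460.9 223.4 145.1] jaw [-0.97  0.23  0.  ] down [-0.004 -0.001 -1.   ] width 44.6 F [1.8 0.7 0.5] j [ 0.77  0.28 -0.38 -0.   -0.91 -0.99]
d [-1.000e-04 -2.439e-01 -3.420e-01] w [-20.36  -0.08  -0.24] steps 8.4 2.4
```

Request:
arm_command([
  {"dx": 0,"dy": -0.028,"dz": -0.039,"wx": -3,"wy": 0,"wz": 0,"gripper": -0.05},
  {"dx": 0,"dy": -0.056,"dz": -0.078,"wx": -6,"wy": 0,"wz": 0,"gripper": -0.05},
  {"dx": 0,"dy": -0.084,"dz": -0.117,"wx": -9,"wy": 0,"wz": 0,"gripper": -0.05},
  {"dx": 0,"dy": -0.112,"dz": -0.157,"wx": -12,"wy": 0,"wz": 0,"gripper": -0.05},
  {"dx": 0,"dy": -0.14,"dz": -0.196,"wx": -15,"wy": 0,"wz": 0,"gripper": -0.05},
  {"dx": 0,"dy": -0.168,"dz": -0.235,"wx": -18,"wy": 0,"wz": 0,"gripper": -0.05},
  {"dx": 0,"dy": -0.196,"dz": -0.274,"wx": -20.4,"wy": 0,"wz": -0.2,"gripper": -0.05},
  {"dx": 0,"dy": -0.222,"dz": -0.311,"wx": -20.4,"wy": 0,"wz": -0.2,"gripper": -0.05},
])

```text
clock: 8.45
position: [607.3, -131.9, 146.0]
ee_rot: [0.531, -0.467, -0.531, -0.467]
contact_force: [0.9, 0.2, 0.2]
gripper_width: 44.7
```

```bash
python3 - <<'E'
from bench import get_image
import cv2
for n,(a,b,c,e) in {"side":(200,360,200,500),"top":(220,330,240,480)}.items():
    d=get_image(n)["img"][a:b,c:e]; cv2.imwrite(f"pics/{n}2.png",cv2.resize(d[:,:,::-1],None,fx=2.6,fy=2.6))
E
python3 g.py 621 -165 16 0.127
```

```text
t 8.55 pos [ 608.  -134.5  145.3] jaw [-0.99 -0.12 -0.  ] down [ 0.001 -0.002 -1.   ] width 44.8 F [-1.1  0.1  0.3] j [ 0.04  0.45 -0.12  0.   -1.    0.08]
d [ 0.1294 -0.0092 -0.0315] w [-0.29 -0.13  0.01] steps 2.7 0.0
```

View pics/side2.png

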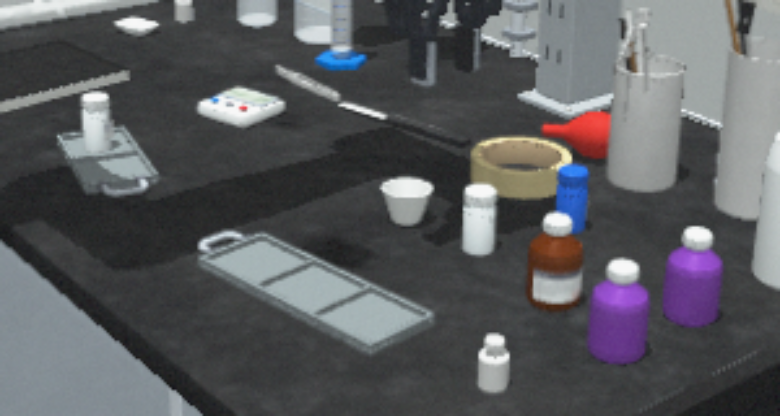

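View pics/top2.png

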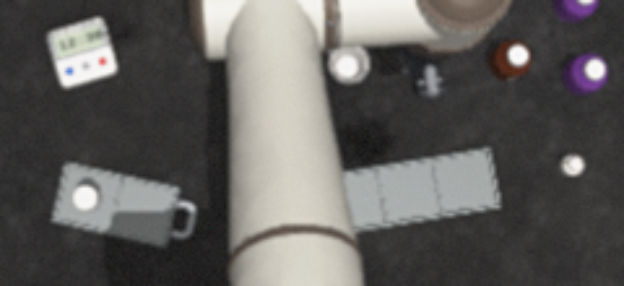

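Vial A stands in the short tray's far compartment (side crop (95,122)). Now vial B.

Request:
arm_command([
  {"dx": 0,"dy": -0.009,"dz": -0.0315,"wx": 0,"wy": 0,"wz": 0,"gripper": -0.05},
  {"dx": 0.02,"dy": -0.009,"dz": -0.0315,"wx": 0,"wy": 0,"wz": 0,"gripper": -0.05},
  {"dx": 0.05,"dy": -0.009,"dz": -0.0315,"wx": 0,"wy": 0,"wz": 0,"gripper": -0.05},
  {"dx": 0.08,"dy": -0.009,"dz": -0.0315,"wx": 0,"wy": 0,"wz": 0,"gripper": -0.05},
  {"dx": 0.11,"dy": -0.009,"dz": -0.0315,"wx": 0,"wy": 0,"wz": 0,"gripper": -0.05},
  {"dx": 0.129,"dy": -0.009,"dz": -0.0315,"wx": 0,"wy": 0,"wz": 0,"gripper": -0.05},
  {"dx": 0.129,"dy": -0.009,"dz": -0.0315,"wx": 0,"wy": 0,"wz": 0,"gripper": -0.05},
  {"dx": 0.129,"dy": -0.009,"dz": -0.0315,"wx": 0,"wy": 0,"wz": 0,"gripper": 1},
])

```text
clock: 9.35
position: [621.3, -164.7, 17.3]
ee_rot: [0.531, -0.469, -0.529, -0.468]
contact_force: [0.7, 0.8, -0.4]
gripper_width: 31.7
```

Request:
arm_command([
  {"dx": 0,"dy": 0,"dz": 0,"wx": 0,"wy": 0,"wz": 0,"gripper": 1},
  {"dx": 0,"dy": 0,"dz": 0,"wx": 0,"wy": 0,"wz": 0,"gripper": 1},
  {"dx": 0,"dy": 0,"dz": 0,"wx": 0,"wy": 0,"wz": 0,"gripper": 1},
  {"dx": -0.01,"dy": 0,"dz": 0,"wx": 0,"wy": 0,"wz": 0,"gripper": 1},
  {"dx": -0.04,"dy": 0,"dz": 0,"wx": 0,"wy": 0,"wz": 0,"gripper": 1},
  {"dx": -0.07,"dy": 0,"dz": 0,"wx": 0,"wy": 0,"wz": 0,"gripper": 1},
  {"dx": -0.1,"dy": 0,"dz": 0,"wx": 0,"wy": 0,"wz": 0,"gripper": 1},
  {"dx": -0.11,"dy": 0,"dz": 0,"wx": 0,"wy": 0,"wz": 0,"gripper": 1},
])

```text
clock: 10.15
position: [623.3, -164.7, 132.3]
ee_rot: [0.533, -0.467, -0.527, -0.469]
contact_force: [0.2, 0.3, 0.6]
gripper_width: 25.5
```

```bash
python3 g.py 450 -83 130 0.127
```

```text
t 10.15 pos [ 623.3 -164.7  132.3] jaw [-0.99 -0.12 -0.01] down [ 0.009 -0.004 -1.   ] width 25.5 F [0.2 0.3 0.6] j [-0.01  0.49 -0.08  0.   -0.99  0.13]
d [0.0005 0.1619 0.1025] w [-0.19 -0.29  0.48] steps 3.8 0.1
```

Request:
arm_command([
  {"dx": 0,"dy": 0.035,"dz": 0.022,"wx": 0,"wy": -0.3,"wz": 0.5,"gripper": 1},
  {"dx": 0,"dy": 0.07,"dz": 0.044,"wx": 0,"wy": -0.3,"wz": 0.5,"gripper": 1},
  {"dx": 0,"dy": 0.105,"dz": 0.066,"wx": 0,"wy": -0.3,"wz": 0.5,"gripper": 1},
  {"dx": 0,"dy": 0.14,"dz": 0.088,"wx": 0,"wy": -0.3,"wz": 0.5,"gripper": 1},
  {"dx": 0,"dy": 0.16,"dz": 0.101,"wx": 0,"wy": -0.3,"wz": 0.5,"gripper": 1},
  {"dx": 0.02,"dy": 0.162,"dz": 0.1025,"wx": 0,"wy": -0.3,"wz": 0.5,"gripper": 1},
  {"dx": 0.05,"dy": 0.162,"dz": 0.1025,"wx": 0,"wy": -0.3,"wz": 0.5,"gripper": 1},
  {"dx": 0.07,"dy": 0.162,"dz": 0.1025,"wx": 0,"wy": -0.3,"wz": 0.5,"gripper": 1},
])

```text
clock: 10.95
position: [449.5, -83.1, 59.6]
ee_rot: [-0.53, 0.468, 0.53, 0.468]
contact_force: [0.4, -0.1, -0.0]
gripper_width: 25.6
```

```bash
python3 g.py 450 -83 22 0.127
```

```text
t 10.95 pos [449.5 -83.1  59.6] jaw [-0.99 -0.12  0.  ] down [-0.001  0.    -1.   ] width 25.6 F [ 0.4 -0.1 -0. ] j [ 0.17  0.32 -0.61 -0.   -0.64 -0.05]
d [ 0.0376 -0.0005  0.0001] w [-0.19  0.03 -0.05] steps 0.8 0.0
```

Request:
arm_command([
  {"dx": 0.02,"dy": 0,"dz": 0,"wx": 0,"wy": 0,"wz": 0,"gripper": 1},
  {"dx": 0.032,"dy": 0,"dz": 0,"wx": 0,"wy": 0,"wz": 0,"gripper": 1},
  {"dx": 0.038,"dy": 0,"dz": 0,"wx": 0,"wy": 0,"wz": 0,"gripper": 1},
  {"dx": 0.038,"dy": 0,"dz": 0,"wx": 0,"wy": 0,"wz": 0,"gripper": 1},
  {"dx": 0.038,"dy": 0,"dz": 0,"wx": 0,"wy": 0,"wz": 0,"gripper": 1},
  {"dx": 0.038,"dy": 0,"dz": 0,"wx": 0,"wy": 0,"wz": 0,"gripper": -0.05},
  {"dx": 0.038,"dy": 0,"dz": 0,"wx": 0,"wy": 0,"wz": 0,"gripper": -0.05},
  {"dx": 0.038,"dy": 0,"dz": 0,"wx": 0,"wy": 0,"wz": 0,"gripper": -0.05},
])

```text
clock: 11.75
position: [449.5, -83.1, 21.7]
ee_rot: [-0.53, 0.468, 0.53, 0.468]
contact_force: [0.4, 1.1, 0.1]
gripper_width: 44.6
```

Request:
arm_command([
  {"dx": 0,"dy": 0,"dz": 0,"wx": 0,"wy": 0,"wz": 0,"gripper": -0.05},
  {"dx": -0.015,"dy": 0,"dz": 0,"wx": 0,"wy": 0,"wz": 0,"gripper": -0.05},
  {"dx": -0.04,"dy": 0,"dz": 0,"wx": 0,"wy": 0,"wz": 0,"gripper": -0.05},
  {"dx": -0.08,"dy": 0,"dz": 0,"wx": 0,"wy": 0,"wz": 0,"gripper": -0.1},
  {"dx": -0.12,"dy": 0,"dz": 0,"wx": 0,"wy": 0,"wz": 0,"gripper": -0.5},
  {"dx": -0.12,"dy": 0,"dz": 0,"wx": 0,"wy": 0,"wz": 0,"gripper": -0.5},
  {"dx": -0.12,"dy": 0,"dz": 0,"wx": 0,"wy": 0,"wz": 0,"gripper": -0.5},
  {"dx": -0.12,"dy": 0,"dz": 0,"wx": 0,"wy": 0,"wz": 0,"gripper": -0.5},
])

```text
clock: 12.55
position: [448.6, -83.3, 140.6]
ee_rot: [-0.529, 0.469, 0.531, 0.468]
contact_force: [-0.0, 0.6, 0.0]
gripper_width: 64.1
```

```bash
python3 g.py 608 -272 142 0.127
```

```text
t 12.55 pos [448.6 -83.3 140.6] jaw [-0.99 -0.12  0.  ] down [-0.003  0.001 -1.   ] width 64.1 F [-0.   0.6  0. ] j [ 0.17  0.2  -0.52 -0.   -0.86 -0.05]
d [-0.0019 -0.135  -0.2069] w [-0.22  0.05 -0.17] steps 4.9 0.0
```

Request:
arm_command([
  {"dx": 0,"dy": -0.025,"dz": -0.038,"wx": 0,"wy": 0,"wz": 0,"gripper": -0.5},
  {"dx": 0,"dy": -0.05,"dz": -0.076,"wx": 0,"wy": 0,"wz": 0,"gripper": -0.5},
  {"dx": 0,"dy": -0.075,"dz": -0.115,"wx": 0,"wy": 0,"wz": 0,"gripper": -0.5},
  {"dx": 0,"dy": -0.1,"dz": -0.153,"wx": 0,"wy": 0,"wz": 0,"gripper": -0.5},
  {"dx": 0,"dy": -0.125,"dz": -0.191,"wx": 0,"wy": 0,"wz": 0,"gripper": -0.5},
  {"dx": -0.002,"dy": -0.135,"dz": -0.207,"wx": 0,"wy": 0,"wz": 0,"gripper": -0.5},
  {"dx": -0.002,"dy": -0.135,"dz": -0.207,"wx": 0,"wy": 0,"wz": 0,"gripper": -0.5},
  {"dx": -0.002,"dy": -0.135,"dz": -0.207,"wx": 0,"wy": 0,"wz": 0,"gripper": -0.5},
])

```text
clock: 13.35
position: [606.9, -271.9, 139.5]
ee_rot: [-0.527, 0.47, 0.532, 0.467]
contact_force: [-1.2, 0.6, -0.1]
gripper_width: 64.1
```

```bash
python3 g.py 608 -272 12 0.127; python3 - <<'E'
from bench import get_image
import cv2
for n,(a,b,c,e) in {"side":(200,360,200,500),"top":(220,330,240,480)}.items():
    d=get_image(n)["img"][a:b,c:e]; cv2.imwrite(f"pics/{n}3.png",cv2.resize(d[:,:,::-1],None,fx=2.6,fy=2.6))
E
```

```text
t 13.35 pos [ 606.9 -271.9  139.5] jaw [-0.99 -0.12  0.01] down [-0.007  0.002 -1.   ] width 64.1 F [-1.2  0.6 -0.1] j [-0.18  0.53 -0.   -0.   -1.05  0.3 ]
d [ 0.1275 -0.002  -0.0006] w [-0.27  0.16 -0.4 ] steps 2.6 0.1
```

View pics/side3.png

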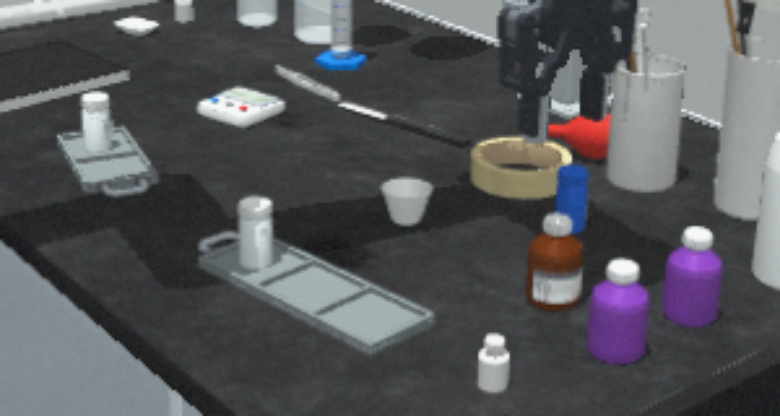

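View pics/top3.png

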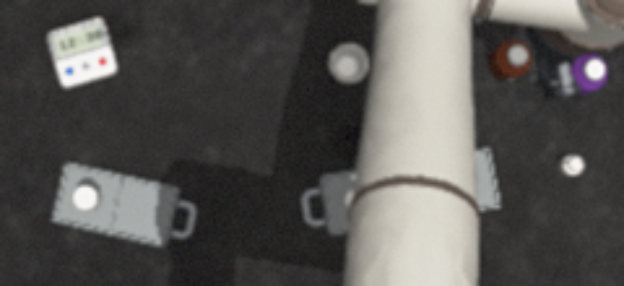

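Vial B stands in the long tray's handle compartment (side crop (257,232)). Now the jar.

Request:
arm_command([
  {"dx": 0.03,"dy": -0.002,"dz": -0.0005,"wx": -0.3,"wy": 0,"wz": -0.4,"gripper": -0.5},
  {"dx": 0.06,"dy": -0.002,"dz": -0.0005,"wx": -0.3,"wy": 0,"wz": -0.4,"gripper": -0.5},
  {"dx": 0.09,"dy": -0.002,"dz": -0.0005,"wx": -0.3,"wy": 0,"wz": -0.4,"gripper": -0.5},
  {"dx": 0.115,"dy": -0.002,"dz": -0.0005,"wx": -0.3,"wy": 0,"wz": -0.4,"gripper": -0.5},
  {"dx": 0.1275,"dy": -0.002,"dz": -0.0005,"wx": -0.3,"wy": 0,"wz": -0.4,"gripper": -0.5},
  {"dx": 0.1275,"dy": -0.002,"dz": -0.0005,"wx": -0.3,"wy": 0,"wz": -0.4,"gripper": -0.5},
  {"dx": 0.1275,"dy": -0.002,"dz": -0.0005,"wx": -0.3,"wy": 0,"wz": -0.4,"gripper": 1},
  {"dx": 0.1275,"dy": -0.002,"dz": -0.0005,"wx": -0.3,"wy": 0,"wz": -0.4,"gripper": 1},
])

```text
clock: 14.25
position: [609.4, -271.4, 15.6]
ee_rot: [0.532, -0.465, -0.53, -0.468]
contact_force: [0.2, 0.0, 1.7]
gripper_width: 41.2
```

Request:
arm_command([
  {"dx": 0,"dy": 0,"dz": 0,"wx": 0,"wy": 0,"wz": 0,"gripper": 1},
  {"dx": 0,"dy": 0,"dz": 0,"wx": 0,"wy": 0,"wz": 0,"gripper": 1},
  {"dx": 0,"dy": 0,"dz": 0,"wx": 0,"wy": 0,"wz": 0,"gripper": 1},
  {"dx": -0.01,"dy": 0,"dz": 0,"wx": 0,"wy": 0,"wz": 0,"gripper": 1},
  {"dx": -0.04,"dy": 0,"dz": 0,"wx": 0,"wy": 0,"wz": 0,"gripper": 1},
  {"dx": -0.07,"dy": 0,"dz": 0,"wx": 0,"wy": 0,"wz": 0,"gripper": 1},
  {"dx": -0.1,"dy": 0,"dz": 0,"wx": 0,"wy": 0,"wz": 0,"gripper": 1},
  {"dx": -0.11,"dy": 0,"dz": 0,"wx": 0,"wy": 0,"wz": 0,"gripper": 1},
])

```text
clock: 15.05
position: [610.9, -272.3, 130.3]
ee_rot: [0.535, -0.464, -0.528, -0.469]
contact_force: [1.2, -0.4, -0.4]
gripper_width: 41.3
```

```bash
python3 g.py 458.6 -148.7 125 0.127
```

```text
t 15.05 pos [ 610.9 -272.3  130.3] jaw [-0.99 -0.13 -0.01] down [ 0.012 -0.001 -1.   ] width 41.3 F [ 1.2 -0.4 -0.4] j [-0.18  0.53 -0.02 -0.   -1.01  0.31]
d [0.0034 0.135  0.1423] w [ 0.19 -0.15  0.65] steps 3.9 0.1
```

Request:
arm_command([
  {"dx": 0,"dy": 0.034,"dz": 0.035,"wx": 0,"wy": 0,"wz": 0.6,"gripper": 1},
  {"dx": 0,"dy": 0.067,"dz": 0.071,"wx": 0,"wy": 0,"wz": 0.6,"gripper": 1},
  {"dx": 0,"dy": 0.1,"dz": 0.106,"wx": 0,"wy": 0,"wz": 0.6,"gripper": 1},
  {"dx": 0,"dy": 0.127,"dz": 0.134,"wx": 0,"wy": 0,"wz": 0.6,"gripper": 1},
  {"dx": 0,"dy": 0.135,"dz": 0.142,"wx": 0,"wy": 0,"wz": 0.6,"gripper": 1},
  {"dx": 0.02,"dy": 0.135,"dz": 0.142,"wx": 0,"wy": 0,"wz": 0.6,"gripper": 1},
  {"dx": 0.05,"dy": 0.135,"dz": 0.142,"wx": 0,"wy": 0,"wz": 0.6,"gripper": 1},
  {"dx": 0.07,"dy": 0.135,"dz": 0.142,"wx": 0,"wy": 0,"wz": 0.6,"gripper": 1},
])

```text
clock: 15.85
position: [459.2, -149.0, 57.1]
ee_rot: [0.532, -0.467, -0.531, -0.466]
contact_force: [-0.1, 0.7, -1.3]
gripper_width: 41.6
```

```bash
python3 g.py 458.6 -148.7 20 0.127
```

```text
t 15.85 pos [ 459.2 -149.    57.1] jaw [-0.99 -0.13 -0.  ] down [ 0.001 -0.002 -1.   ] width 41.6 F [-0.1  0.7 -1.3] j [ 0.03  0.36 -0.56  0.   -0.65  0.1 ]
d [0.0371 0.0005 0.0005] w [ 0.18 -0.13  0.01] steps 0.7 0.0
```

Request:
arm_command([
  {"dx": 0.02,"dy": 0,"dz": 0,"wx": 0,"wy": 0,"wz": 0,"gripper": 1},
  {"dx": 0.032,"dy": 0,"dz": 0,"wx": 0,"wy": 0,"wz": 0,"gripper": 1},
  {"dx": 0.037,"dy": 0,"dz": 0,"wx": 0,"wy": 0,"wz": 0,"gripper": 1},
  {"dx": 0.037,"dy": 0,"dz": 0,"wx": 0,"wy": 0,"wz": 0,"gripper": 1},
  {"dx": 0.0375,"dy": 0,"dz": 0,"wx": 0,"wy": 0,"wz": 0,"gripper": 1},
  {"dx": 0.0375,"dy": 0,"dz": 0,"wx": 0,"wy": 0,"wz": 0,"gripper": -0.4},
  {"dx": 0.0375,"dy": 0,"dz": 0,"wx": 0,"wy": 0,"wz": 0,"gripper": -0.4},
  {"dx": 0.0375,"dy": 0,"dz": 0,"wx": 0,"wy": 0,"wz": 0,"gripper": -0.4},
])

```text
clock: 16.65
position: [459.5, -149.1, 19.9]
ee_rot: [0.532, -0.467, -0.531, -0.466]
contact_force: [0.3, 0.4, 0.0]
gripper_width: 59.7
```

Request:
arm_command([
  {"dx": 0,"dy": 0,"dz": 0,"wx": 0,"wy": 0,"wz": 0,"gripper": -0.4},
  {"dx": -0.015,"dy": 0,"dz": 0,"wx": 0,"wy": 0,"wz": 0,"gripper": -0.4},
  {"dx": -0.04,"dy": 0,"dz": 0,"wx": 0,"wy": 0,"wz": 0,"gripper": -0.4},
  {"dx": -0.08,"dy": 0,"dz": 0,"wx": 0,"wy": 0,"wz": 0,"gripper": -0.5},
  {"dx": -0.11,"dy": 0,"dz": 0,"wx": 0,"wy": 0,"wz": 0,"gripper": -0.5},
  {"dx": -0.125,"dy": 0,"dz": 0,"wx": 0,"wy": 0,"wz": 0,"gripper": -0.5},
  {"dx": -0.125,"dy": 0,"dz": 0,"wx": 0,"wy": 0,"wz": 0,"gripper": -0.5},
  {"dx": -0.125,"dy": 0,"dz": 0,"wx": 0,"wy": 0,"wz": 0,"gripper": -0.5},
])

```text
clock: 17.45
position: [458.9, -148.7, 144.6]
ee_rot: [0.532, -0.467, -0.531, -0.466]
contact_force: [-0.4, -1.3, -1.3]
gripper_width: 64.1
```

```bash
python3 g.py 607.5 -83 140 0.127
```

```text
t 17.45 pos [ 458.9 -148.7  144.6] jaw [-0.99 -0.13 -0.  ] down [ 0.001 -0.002 -1.   ] width 64.1 F [-0.4 -1.3 -1.3] j [ 0.03  0.23 -0.46  0.   -0.88  0.1 ]
d [ 0.0046 -0.1559  0.0459] w [ 0.16 -0.11  0.05] steps 3.3 0.0
```

Request:
arm_command([
  {"dx": 0,"dy": -0.04,"dz": 0.012,"wx": 0,"wy": 0,"wz": 0,"gripper": -0.5},
  {"dx": 0,"dy": -0.08,"dz": 0.024,"wx": 0,"wy": 0,"wz": 0,"gripper": -0.5},
  {"dx": 0,"dy": -0.12,"dz": 0.036,"wx": 0,"wy": 0,"wz": 0,"gripper": -0.5},
  {"dx": 0.004,"dy": -0.15,"dz": 0.045,"wx": 0,"wy": 0,"wz": 0,"gripper": -0.5},
  {"dx": 0.004,"dy": -0.156,"dz": 0.046,"wx": 0,"wy": 0,"wz": 0,"gripper": -0.5},
  {"dx": 0.03,"dy": -0.156,"dz": 0.046,"wx": 0,"wy": 0,"wz": 0,"gripper": -0.5},
  {"dx": 0.06,"dy": -0.156,"dz": 0.046,"wx": 0,"wy": 0,"wz": 0,"gripper": -0.5},
  {"dx": 0.07,"dy": -0.156,"dz": 0.046,"wx": 0,"wy": 0,"wz": 0,"gripper": -0.5},
])

```text
clock: 18.25
position: [604.0, -83.4, 70.0]
ee_rot: [-0.529, 0.469, 0.533, 0.464]
contact_force: [-0.3, -0.1, -0.5]
gripper_width: 63.9
```

```bash
python3 g.py 607.5 -83 10 0.127; python3 - <<'E'
from bench import get_image
import cv2
for n,(a,b,c,e) in {"side":(200,360,200,500)}.items():
    d=get_image(n)["img"][a:b,c:e]; cv2.imwrite(f"pics/{n}4.png",cv2.resize(d[:,:,::-1],None,fx=2.6,fy=2.6))
E
```

```text
t 18.25 pos [604.  -83.4  70. ] jaw [-0.99 -0.13  0.01] down [-0.008 -0.002 -1.   ] width 63.9 F [-0.3 -0.1 -0.5] j [ 0.13  0.52 -0.22  0.   -0.84 -0.  ]
d [ 0.06  -0.004 -0.   ] w [ 0.09 -0.05 -0.48] steps 1.2 0.1
```

View pics/side4.png

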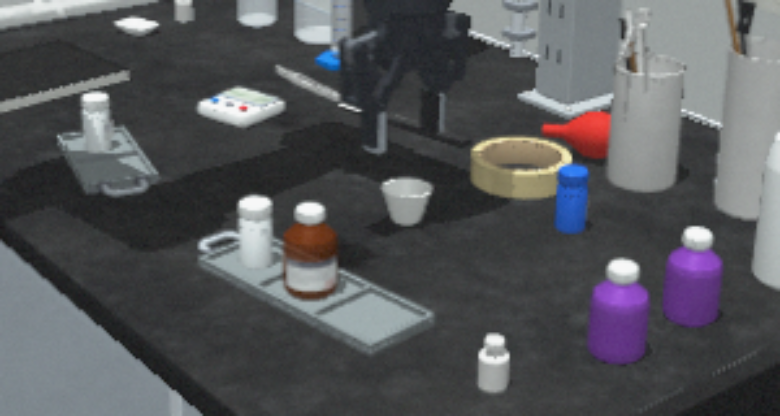

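The jar stands in the middle compartment (310,255). Now gripping the crucible.

Request:
arm_command([
  {"dx": 0.005,"dy": -0.004,"dz": 0,"wx": 0,"wy": 0,"wz": -0.5,"gripper": -0.5},
  {"dx": 0.025,"dy": -0.004,"dz": 0,"wx": 0,"wy": 0,"wz": -0.5,"gripper": -0.5},
  {"dx": 0.045,"dy": -0.004,"dz": 0,"wx": 0,"wy": 0,"wz": -0.5,"gripper": -0.5},
  {"dx": 0.06,"dy": -0.004,"dz": 0,"wx": 0,"wy": 0,"wz": -0.5,"gripper": -0.5},
  {"dx": 0.06,"dy": -0.004,"dz": 0,"wx": 0,"wy": 0,"wz": -0.5,"gripper": -0.5},
  {"dx": 0.06,"dy": -0.004,"dz": 0,"wx": 0,"wy": 0,"wz": -0.5,"gripper": 1},
  {"dx": 0.06,"dy": -0.004,"dz": 0,"wx": 0,"wy": 0,"wz": -0.5,"gripper": 1},
  {"dx": 0.06,"dy": -0.004,"dz": 0,"wx": 0,"wy": 0,"wz": -0.5,"gripper": 1},
])

```text
clock: 19.1
position: [608.9, -83.1, 11.9]
ee_rot: [0.533, -0.466, -0.53, -0.467]
contact_force: [-0.4, -1.2, 4.8]
gripper_width: 39.8
```

Request:
arm_command([
  {"dx": 0,"dy": 0,"dz": 0,"wx": 0,"wy": 0,"wz": 0,"gripper": 1},
  {"dx": 0,"dy": 0,"dz": 0,"wx": 0,"wy": 0,"wz": 0,"gripper": 1},
  {"dx": 0,"dy": 0,"dz": 0,"wx": 0,"wy": 0,"wz": 0,"gripper": 1},
  {"dx": -0.005,"dy": 0,"dz": 0,"wx": 0,"wy": 0,"wz": 0,"gripper": 1},
  {"dx": -0.02,"dy": 0,"dz": 0,"wx": 0,"wy": 0,"wz": 0,"gripper": 1},
  {"dx": -0.05,"dy": 0,"dz": 0,"wx": 0,"wy": 0,"wz": 0,"gripper": 1},
  {"dx": -0.08,"dy": 0,"dz": 0,"wx": 0,"wy": 0,"wz": 0,"gripper": 1},
  {"dx": -0.11,"dy": 0,"dz": 0,"wx": 0,"wy": 0,"wz": 0,"gripper": 1},
])

```text
clock: 19.9
position: [608.2, -83.0, 123.0]
ee_rot: [0.532, -0.466, -0.53, -0.467]
contact_force: [0.9, 0.8, 0.0]
gripper_width: 39.7
```

```bash
python3 g.py 467 -214 135 0.127; python3 - <<'E'
from bench import get_image
import cv2
for n,(a,b,c,e) in {"side":(150,350,250,450)}.items():
    d=get_image(n)["img"][a:b,c:e]; cv2.imwrite(f"pics/{n}5.png",cv2.resize(d[:,:,::-1],None,fx=2.6,fy=2.6))
E
```

```text
t 19.9 pos [608.2 -83.  123. ] jaw [-0.99 -0.13 -0.  ] down [ 0.003 -0.001 -1.   ] width 39.7 F [0.9 0.8 0. ] j [ 0.13  0.46 -0.17  0.   -0.94 -0.  ]
d [-0.0123  0.1569 -0.1117] w [ 0.13 -0.09  0.18] steps 3.9 0.0
```

View pics/side5.png

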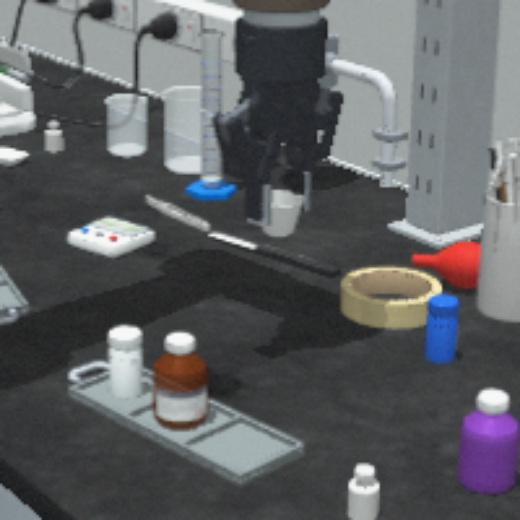

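Request:
arm_command([
  {"dx": -0.003,"dy": 0.036,"dz": -0.026,"wx": 0,"wy": 0,"wz": 0,"gripper": 1},
  {"dx": -0.006,"dy": 0.072,"dz": -0.051,"wx": 0,"wy": 0,"wz": 0,"gripper": 1},
  {"dx": -0.009,"dy": 0.108,"dz": -0.077,"wx": 0,"wy": 0,"wz": 0,"gripper": 1},
  {"dx": -0.01,"dy": 0.144,"dz": -0.103,"wx": 0,"wy": 0,"wz": 0,"gripper": 1},
  {"dx": -0.01,"dy": 0.157,"dz": -0.112,"wx": 0,"wy": 0,"wz": 0,"gripper": 1},
  {"dx": -0.01,"dy": 0.157,"dz": -0.112,"wx": 0,"wy": 0,"wz": 0,"gripper": 1},
  {"dx": 0.02,"dy": 0.157,"dz": -0.112,"wx": 0,"wy": 0,"wz": 0,"gripper": 1},
  {"dx": 0.06,"dy": 0.157,"dz": -0.112,"wx": 0,"wy": 0,"wz": 0,"gripper": 1},
])

```text
clock: 20.75
position: [474.9, -214.8, 68.9]
ee_rot: [0.538, -0.462, -0.525, -0.47]
contact_force: [0.4, -0.1, -1.2]
gripper_width: 39.6
```

```bash
python3 g.py 467 -214 16 0.127
```

```text
t 20.75 pos [ 474.9 -214.8   68.9] jaw [-0.99 -0.13 -0.02] down [ 0.022 -0.003 -1.   ] width 39.6 F [ 0.4 -0.1 -1.2] j [-0.11  0.38 -0.47  0.   -0.7   0.24]
d [0.0527 0.0088 0.0022] w [ 0.29 -0.36  1.22] steps 1.1 0.2
```

Request:
arm_command([
  {"dx": 0.01,"dy": 0.0088,"dz": 0.002,"wx": 0.3,"wy": -0.3,"wz": 1.2,"gripper": 1},
  {"dx": 0.03,"dy": 0.0088,"dz": 0.002,"wx": 0.3,"wy": -0.3,"wz": 1.2,"gripper": 1},
  {"dx": 0.045,"dy": 0.0088,"dz": 0.002,"wx": 0.3,"wy": -0.3,"wz": 1.2,"gripper": 1},
  {"dx": 0.05,"dy": 0.0088,"dz": 0.002,"wx": 0.3,"wy": -0.3,"wz": 1.2,"gripper": 1},
  {"dx": 0.0525,"dy": 0.0088,"dz": 0.002,"wx": 0.3,"wy": -0.3,"wz": 1.2,"gripper": 1},
  {"dx": 0.0525,"dy": 0.0088,"dz": 0.002,"wx": 0.3,"wy": -0.3,"wz": 1.2,"gripper": 1},
  {"dx": 0.0525,"dy": 0.0088,"dz": 0.002,"wx": 0.3,"wy": -0.3,"wz": 1.2,"gripper": 1},
  {"dx": 0.0525,"dy": 0.0088,"dz": 0.002,"wx": 0.3,"wy": -0.3,"wz": 1.2,"gripper": 1},
])

```text
clock: 21.55
position: [467.6, -214.2, 17.0]
ee_rot: [0.532, -0.467, -0.53, -0.467]
contact_force: [-0.4, 0.3, -1.0]
gripper_width: 40.0
```

```bash
python3 g.py 467 -214 15 0.127
```

```text
t 21.55 pos [ 467.6 -214.2   17. ] jaw [-0.99 -0.13 -0.  ] down [ 0.002 -0.001 -1.   ] width 40.0 F [-0.4  0.3 -1. ] j [-0.11  0.47 -0.52  0.   -0.59  0.24]
d [0.002  0.0006 0.0003] w [-0.   -0.08  0.11] steps 0.0 0.0
```

Request:
arm_command([
  {"dx": 0.001,"dy": 0,"dz": 0,"wx": 0,"wy": 0,"wz": 0,"gripper": 1},
  {"dx": 0.0018,"dy": 0,"dz": 0,"wx": 0,"wy": 0,"wz": 0,"gripper": 1},
  {"dx": 0.0018,"dy": 0,"dz": 0,"wx": 0,"wy": 0,"wz": 0,"gripper": 1},
  {"dx": 0.0018,"dy": 0,"dz": 0,"wx": 0,"wy": 0,"wz": 0,"gripper": -0.1},
  {"dx": 0.0018,"dy": 0,"dz": 0,"wx": 0,"wy": 0,"wz": 0,"gripper": -0.4},
  {"dx": 0.0018,"dy": 0,"dz": 0,"wx": 0,"wy": 0,"wz": 0,"gripper": -0.4},
  {"dx": 0.0018,"dy": 0,"dz": 0,"wx": 0,"wy": 0,"wz": 0,"gripper": -0.4},
  {"dx": 0.0018,"dy": 0,"dz": 0,"wx": 0,"wy": 0,"wz": 0,"gripper": -0.4},
])

```text
clock: 22.35
position: [467.6, -214.2, 15.1]
ee_rot: [0.531, -0.467, -0.53, -0.467]
contact_force: [0.0, 0.0, 0.6]
gripper_width: 59.6
```

Request:
arm_command([
  {"dx": 0,"dy": 0,"dz": 0,"wx": 0,"wy": 0,"wz": 0,"gripper": -0.4},
  {"dx": -0.015,"dy": 0,"dz": 0,"wx": 0,"wy": 0,"wz": 0,"gripper": -0.4},
  {"dx": -0.04,"dy": 0,"dz": 0,"wx": 0,"wy": 0,"wz": 0,"gripper": -0.4},
  {"dx": -0.08,"dy": 0,"dz": 0,"wx": 0,"wy": 0,"wz": 0,"gripper": 0},
  {"dx": -0.11,"dy": 0,"dz": 0,"wx": 0,"wy": 0,"wz": 0,"gripper": 0},
  {"dx": -0.12,"dy": 0,"dz": 0,"wx": 0,"wy": 0,"wz": 0,"gripper": 0},
  {"dx": -0.12,"dy": 0,"dz": 0,"wx": 0,"wy": 0,"wz": 0,"gripper": 0},
  {"dx": -0.12,"dy": 0,"dz": 0,"wx": 0,"wy": 0,"wz": 0,"gripper": 0},
])

```text
clock: 23.15
position: [466.4, -213.8, 134.0]
ee_rot: [0.531, -0.468, -0.531, -0.467]
contact_force: [-0.4, 0.7, -0.5]
gripper_width: 42.7
```

```bash
python3 g.py 482.3 -340.5 120 -0.228
```

```text
t 23.15 pos [ 466.4 -213.8  134. ] jaw [-0.99 -0.13  0.  ] down [-0. -0. -1.] width 42.7 F [-0.4  0.7 -0.5] j [-0.11  0.29 -0.4   0.   -0.88  0.24]
d [ 0.014   0.0002 -0.1277] w [ 2.03e+01 -2.00e-02 -1.00e-02] steps 2.6 2.4
```

Request:
arm_command([
  {"dx": 0,"dy": 0,"dz": -0.035,"wx": 7,"wy": 0,"wz": 0,"gripper": 0},
  {"dx": 0,"dy": 0,"dz": -0.07,"wx": 14,"wy": 0,"wz": 0,"gripper": 0},
  {"dx": 0.004,"dy": 0,"dz": -0.105,"wx": 20.3,"wy": 0,"wz": 0,"gripper": 0},
  {"dx": 0.014,"dy": 0,"dz": -0.128,"wx": 20.3,"wy": 0,"wz": 0,"gripper": 0},
  {"dx": 0.04,"dy": 0,"dz": -0.128,"wx": 20.3,"wy": 0,"wz": 0,"gripper": 0},
  {"dx": 0.07,"dy": 0,"dz": -0.128,"wx": 20.3,"wy": 0,"wz": 0,"gripper": 0},
  {"dx": 0.075,"dy": 0,"dz": -0.128,"wx": 20.3,"wy": 0,"wz": 0,"gripper": 0},
  {"dx": 0.075,"dy": 0,"dz": -0.128,"wx": 20.3,"wy": 0,"wz": 0,"gripper": 0},
])

```text
clock: 23.95
position: [481.2, -340.3, 56.8]
ee_rot: [-0.438, 0.555, 0.441, 0.552]
contact_force: [0.2, 0.1, -0.3]
gripper_width: 42.7
```

```bash
python3 g.py 482.3 -340.5 5 -0.228; python3 - <<'E'
from bench import get_image
import cv2
for n,(a,b,c,e) in {"side":(200,360,200,500),"top":(220,330,240,480)}.items():
    d=get_image(n)["img"][a:b,c:e]; cv2.imwrite(f"pics/{n}6.png",cv2.resize(d[:,:,::-1],None,fx=2.6,fy=2.6))
E
```

```text
t 23.95 pos [ 481.2 -340.3   56.8] jaw [-0.97  0.23  0.01] down [-0.005  0.001 -1.   ] width 42.7 F [ 0.2  0.1 -0.3] j [-0.34  0.5  -0.29  0.   -0.78  0.11]
d [ 0.0517 -0.0014  0.0001] w [ 0.01  0.01 -0.31] steps 1.0 0.0
```

View pics/side6.png

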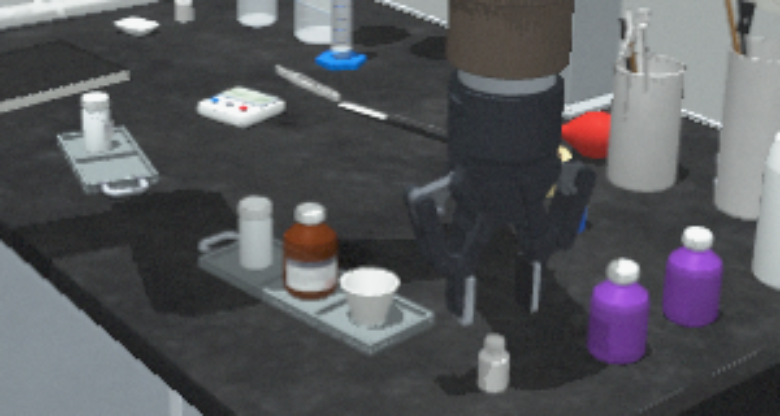

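View pics/top6.png

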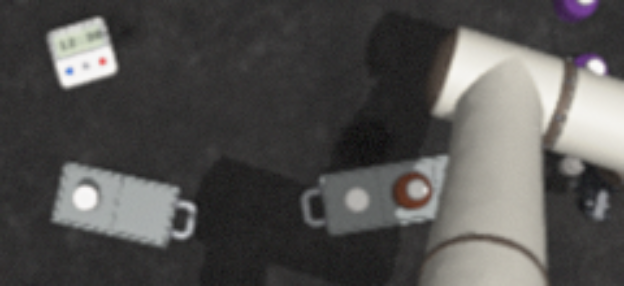

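The crucible stands in the far compartment (370,298). Now the weight.

Request:
arm_command([
  {"dx": 0.015,"dy": -0.001,"dz": 0,"wx": 0,"wy": 0,"wz": -0.3,"gripper": 0},
  {"dx": 0.035,"dy": -0.001,"dz": 0,"wx": 0,"wy": 0,"wz": -0.3,"gripper": 0},
  {"dx": 0.05,"dy": -0.001,"dz": 0,"wx": 0,"wy": 0,"wz": -0.3,"gripper": 0},
  {"dx": 0.051,"dy": -0.001,"dz": 0,"wx": 0,"wy": 0,"wz": -0.3,"gripper": 0},
  {"dx": 0.051,"dy": -0.001,"dz": 0,"wx": 0,"wy": 0,"wz": -0.3,"gripper": 0},
  {"dx": 0.051,"dy": -0.001,"dz": 0,"wx": 0,"wy": 0,"wz": -0.3,"gripper": 1},
  {"dx": 0.051,"dy": -0.001,"dz": 0,"wx": 0,"wy": 0,"wz": -0.3,"gripper": 1},
  {"dx": 0.051,"dy": -0.001,"dz": 0,"wx": 0,"wy": 0,"wz": -0.3,"gripper": 1},
])

```text
clock: 24.85
position: [485.1, -341.6, 10.3]
ee_rot: [-0.443, 0.552, 0.438, 0.555]
contact_force: [-0.8, 0.6, 6.1]
gripper_width: 18.7
```

Request:
arm_command([
  {"dx": 0,"dy": 0,"dz": 0,"wx": 0,"wy": 0,"wz": 0,"gripper": 1},
  {"dx": 0,"dy": 0,"dz": 0,"wx": 0,"wy": 0,"wz": 0,"gripper": 1},
  {"dx": 0,"dy": 0,"dz": 0,"wx": 0,"wy": 0,"wz": 0,"gripper": 1},
  {"dx": -0.01,"dy": 0,"dz": 0,"wx": 0,"wy": 0,"wz": 0,"gripper": 1},
  {"dx": -0.04,"dy": 0,"dz": 0,"wx": 0,"wy": 0,"wz": 0,"gripper": 1},
  {"dx": -0.08,"dy": 0,"dz": 0,"wx": 0,"wy": 0,"wz": 0,"gripper": 1},
  {"dx": -0.11,"dy": 0,"dz": 0,"wx": 0,"wy": 0,"wz": 0,"gripper": 1},
  {"dx": -0.13,"dy": 0,"dz": 0,"wx": 0,"wy": 0,"wz": 0,"gripper": 1},
])

```text
clock: 25.65
position: [484.8, -341.6, 143.6]
ee_rot: [-0.444, 0.551, 0.436, 0.555]
contact_force: [0.5, -0.0, -0.2]
gripper_width: 18.8
```

```bash
python3 g.py 446 159.5 140 -0.228;  python3 - <<'E'
from bench import get_image
import cv2
for n,(a,b,c,e) in {"side":(200,360,250,500)}.items():
    d=get_image(n)["img"][a:b,c:e]; cv2.imwrite(f"pics/{n}7.png",cv2.resize(d[:,:,::-1],None,fx=2.6,fy=2.6))
E
```

```text
t 25.65 pos [ 484.8 -341.6  143.6] jaw [-0.97  0.22 -0.01] down [ 0.011 -0.005 -1.   ] width 18.8 F [ 0.5 -0.  -0.2] j [-0.34  0.4  -0.2   0.   -0.95  0.11]
d [0.0006 0.1503 0.4796] w [ 0.1  -0.14  0.71] steps 10.1 0.1
```

View pics/side7.png

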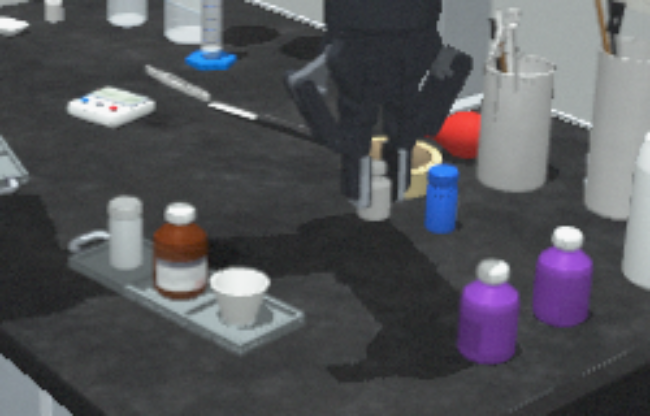

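Request:
arm_command([
  {"dx": 0,"dy": 0.014,"dz": 0.045,"wx": 0,"wy": 0,"wz": 0.6,"gripper": 1},
  {"dx": 0,"dy": 0.028,"dz": 0.09,"wx": 0,"wy": 0,"wz": 0.6,"gripper": 1},
  {"dx": 0,"dy": 0.042,"dz": 0.135,"wx": 0,"wy": 0,"wz": 0.6,"gripper": 1},
  {"dx": 0,"dy": 0.056,"dz": 0.18,"wx": 0,"wy": 0,"wz": 0.6,"gripper": 1},
  {"dx": 0,"dy": 0.07,"dz": 0.225,"wx": 0,"wy": 0,"wz": 0.6,"gripper": 1},
  {"dx": 0,"dy": 0.084,"dz": 0.27,"wx": 0,"wy": 0,"wz": 0.6,"gripper": 1},
  {"dx": 0,"dy": 0.098,"dz": 0.315,"wx": 0,"wy": 0,"wz": 0.6,"gripper": 1},
  {"dx": 0,"dy": 0.113,"dz": 0.36,"wx": 0,"wy": 0,"wz": 0.6,"gripper": 1},
])

```text
clock: 26.5
position: [456.1, 35.4, 143.3]
ee_rot: [-0.443, 0.553, 0.438, 0.554]
contact_force: [1.3, 0.7, -0.9]
gripper_width: 18.9
```

```bash
python3 g.py 446 159.5 140 -0.228
```

```text
t 26.5 pos [456.1  35.4 143.3] jaw [-0.97  0.22 -0.01] down [ 0.006 -0.005 -1.   ] width 18.9 F [ 1.3  0.7 -0.9] j [ 0.44  0.19 -0.52  0.01 -0.86 -0.67]
d [0.0025 0.0376 0.1187] w [ 0.13 -0.23  0.41] steps 2.5 0.1
```

Request:
arm_command([
  {"dx": 0,"dy": 0.013,"dz": 0.04,"wx": 0,"wy": -0.2,"wz": 0.4,"gripper": 1},
  {"dx": 0,"dy": 0.026,"dz": 0.08,"wx": 0,"wy": -0.2,"wz": 0.4,"gripper": 1},
  {"dx": 0,"dy": 0.036,"dz": 0.112,"wx": 0,"wy": -0.2,"wz": 0.4,"gripper": 1},
  {"dx": 0,"dy": 0.0376,"dz": 0.1187,"wx": 0,"wy": -0.2,"wz": 0.4,"gripper": 1},
  {"dx": 0.02,"dy": 0.0376,"dz": 0.1187,"wx": 0,"wy": -0.2,"wz": 0.4,"gripper": 1},
  {"dx": 0.05,"dy": 0.0376,"dz": 0.1187,"wx": 0,"wy": -0.2,"wz": 0.4,"gripper": 1},
  {"dx": 0.08,"dy": 0.0376,"dz": 0.1187,"wx": 0,"wy": -0.2,"wz": 0.4,"gripper": 1},
  {"dx": 0.09,"dy": 0.0376,"dz": 0.1187,"wx": 0,"wy": -0.2,"wz": 0.4,"gripper": 1},
])

```text
clock: 27.3
position: [444.6, 157.1, 50.0]
ee_rot: [-0.44, 0.556, 0.44, 0.551]
contact_force: [-1.0, -0.4, -0.8]
gripper_width: 18.9
```

```bash
python3 g.py 446 159.5 16 -0.228
```

```text
t 27.3 pos [444.6 157.1  50. ] jaw [-0.97  0.22  0.  ] down [-0.005 -0.004 -1.   ] width 18.9 F [-1.  -0.4 -0.8] j [ 0.69  0.36 -0.59 -0.   -0.63 -0.91]
d [ 0.034  -0.0009  0.0029] w [ 0.06 -0.29 -0.22] steps 0.7 0.0
```

Request:
arm_command([
  {"dx": 0.015,"dy": -0.001,"dz": 0.0015,"wx": 0,"wy": 0,"wz": 0,"gripper": 1},
  {"dx": 0.028,"dy": -0.001,"dz": 0.0015,"wx": 0,"wy": 0,"wz": 0,"gripper": 1},
  {"dx": 0.034,"dy": -0.001,"dz": 0.0015,"wx": 0,"wy": 0,"wz": 0,"gripper": 1},
  {"dx": 0.034,"dy": -0.001,"dz": 0.0015,"wx": 0,"wy": 0,"wz": 0,"gripper": 1},
  {"dx": 0.034,"dy": -0.001,"dz": 0.0015,"wx": 0,"wy": 0,"wz": 0,"gripper": 1},
  {"dx": 0.035,"dy": -0.001,"dz": 0.0015,"wx": 0,"wy": 0,"wz": 0,"gripper": 1},
  {"dx": 0.035,"dy": -0.001,"dz": 0.0015,"wx": 0,"wy": 0,"wz": 0,"gripper": 1},
  {"dx": 0.035,"dy": -0.001,"dz": 0.0015,"wx": 0,"wy": 0,"wz": 0,"gripper": 1},
])

```text
clock: 28.1
position: [446.0, 158.3, 15.4]
ee_rot: [-0.44, 0.555, 0.44, 0.551]
contact_force: [0.2, 0.1, -0.7]
gripper_width: 19.0
```

```bash
python3 g.py 446 159.5 14 -0.228
```

```text
t 28.1 pos [446.  158.3  15.4] jaw [-0.97  0.22  0.  ] down [-0.004 -0.003 -1.   ] width 19.0 F [ 0.2  0.1 -0.7] j [ 0.69  0.42 -0.61 -0.   -0.54 -0.91]
d [0.0014 0.0002 0.0012] w [ 0.06 -0.25 -0.19] steps 0.0 0.0
```

Request:
arm_command([
  {"dx": 0.001,"dy": 0,"dz": 0,"wx": 0,"wy": 0,"wz": 0,"gripper": 1},
  {"dx": 0.0015,"dy": 0,"dz": 0,"wx": 0,"wy": 0,"wz": 0,"gripper": 1},
  {"dx": 0.0015,"dy": 0,"dz": 0,"wx": 0,"wy": 0,"wz": 0,"gripper": 1},
  {"dx": 0.0015,"dy": 0,"dz": 0,"wx": 0,"wy": 0,"wz": 0,"gripper": 0.2},
  {"dx": 0.0015,"dy": 0,"dz": 0,"wx": 0,"wy": 0,"wz": 0,"gripper": 0.1},
  {"dx": 0.0015,"dy": 0,"dz": 0,"wx": 0,"wy": 0,"wz": 0,"gripper": 0.1},
  {"dx": 0.0015,"dy": 0,"dz": 0,"wx": 0,"wy": 0,"wz": 0,"gripper": 0.1},
  {"dx": 0.0015,"dy": 0,"dz": 0,"wx": 0,"wy": 0,"wz": 0,"gripper": 0.1},
])

```text
clock: 28.9
position: [446.0, 158.3, 13.9]
ee_rot: [-0.44, 0.555, 0.44, 0.551]
contact_force: [-0.3, 0.1, -0.2]
gripper_width: 38.8
```

Request:
arm_command([
  {"dx": 0,"dy": 0,"dz": 0,"wx": 0,"wy": 0,"wz": 0,"gripper": 0.1},
  {"dx": -0.015,"dy": 0,"dz": 0,"wx": 0,"wy": 0,"wz": 0,"gripper": 0.1},
  {"dx": -0.05,"dy": 0,"dz": 0,"wx": 0,"wy": 0,"wz": 0,"gripper": 0.1},
  {"dx": -0.09,"dy": 0,"dz": 0,"wx": 0,"wy": 0,"wz": 0,"gripper": 0.1},
  {"dx": -0.13,"dy": 0,"dz": 0,"wx": 0,"wy": 0,"wz": 0,"gripper": 0.1},
  {"dx": -0.16,"dy": 0,"dz": 0,"wx": 0,"wy": 0,"wz": 0,"gripper": 0.1},
  {"dx": -0.16,"dy": 0.02,"dz": -0.04,"wx": 0,"wy": 0,"wz": 0,"gripper": 0.1},
  {"dx": -0.16,"dy": 0.02,"dz": -0.08,"wx": 0,"wy": 0,"wz": 0,"gripper": 0.1},
])

```text
clock: 29.7
position: [407.8, 85.2, 175.1]
ee_rot: [-0.441, 0.554, 0.441, 0.552]
contact_force: [0.8, -1.0, 0.6]
gripper_width: 38.1
```

Request:
arm_command([
  {"dx": 0,"dy": -0.03,"dz": -0.03,"wx": 0,"wy": 0,"wz": 0,"gripper": 0.1},
  {"dx": 0,"dy": -0.06,"dz": -0.06,"wx": 0,"wy": 0,"wz": 0,"gripper": 0.1},
  {"dx": 0,"dy": -0.06,"dz": -0.06,"wx": 0,"wy": 0,"wz": 0,"gripper": 0.1},
  {"dx": 0,"dy": -0.06,"dz": -0.06,"wx": 0,"wy": 0,"wz": 0,"gripper": 0.1},
  {"dx": 0,"dy": -0.06,"dz": -0.06,"wx": 0,"wy": 0,"wz": 0,"gripper": 0.1},
  {"dx": 0,"dy": -0.06,"dz": -0.06,"wx": 0,"wy": 0,"wz": 0,"gripper": 0.1},
  {"dx": 0,"dy": -0.06,"dz": -0.06,"wx": 0,"wy": 0,"wz": 0,"gripper": 0.1},
  {"dx": 0,"dy": -0.06,"dz": -0.06,"wx": 0,"wy": 0,"wz": 0,"gripper": 0.1},
])

```text
clock: 30.5
position: [452.7, 14.0, 175.2]
ee_rot: [-0.441, 0.554, 0.441, 0.551]
contact_force: [0.3, 0.3, 0.4]
gripper_width: 38.2
```

```bash
python3 g.py 450 20 150 -0.228;  python3 - <<'E'
from bench import get_image
from h import *
D={n:get_image(n) for n in("side","top")}
O=[("vial",461,223.7),("vial",450,-83),("jar",458.6,-148.7),("crucible",467,-214),("weight",446,159.5)]
for n,(a,b,c,e) in {"side":(225,350,205,385),"top":(225,325,245,445)}.items():
    S=4;im=cv2.resize(D[n]["img"][:,:,::-1],None,fx=S,fy=S,interpolation=2)
    for k,x,y in O:
        g=cv2.convexHull(proj(D[n],cyl(k,x,y,4)).astype(np.float32)).reshape(-1,2)
        cv2.polylines(im,[np.round((g+.5)*S).astype(int)],True,(0,0,255),1)
    cv2.imwrite(f"pics/{n}8.png",im[a*S:b*S,c*S:e*S])
E
```

```text
t 30.5 pos [452.7  14.  175.2] jaw [-0.98  0.22  0.  ] down [-0.003 -0.002 -1.   ] width 38.2 F [0.3 0.3 0.4] j [ 0.39  0.15 -0.48  0.   -0.95 -0.62]
d [0.0252 0.0039 0.0053] w [ 0.28 -0.14 -0.15] steps 0.5 0.0
```

View pics/side8.png

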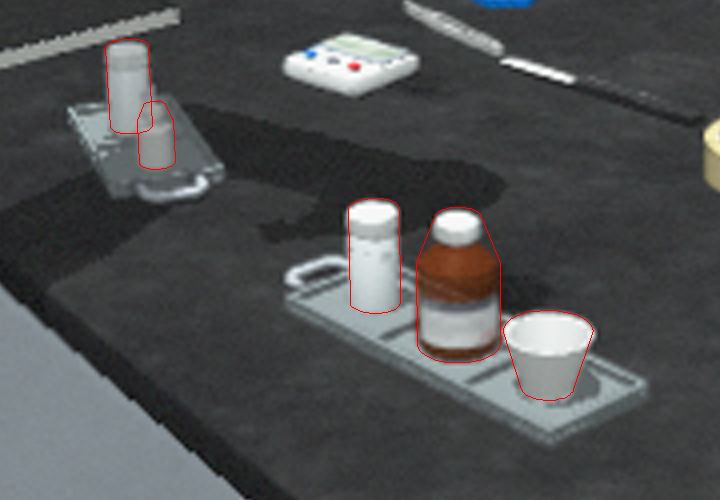

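View pics/top8.png

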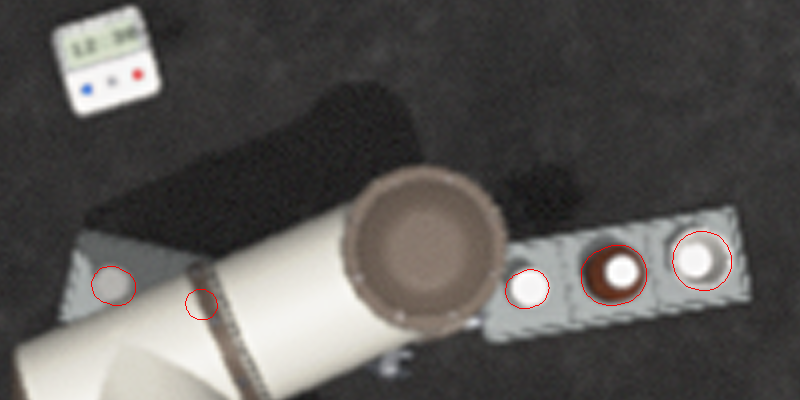

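All five outlines match the expected placed positions in the side view. The top view agrees for the four things it shows; the arm covers the weight. Handing in.

```bash
python3 -c "
from bench import arm
s=arm.read_state();print(s['clock'],s['contact_force'],s['joint_vel'].round(3))
print(arm.job_done())"
```

```text
30.6 [-0.1307606  -0.60824674  0.38920191] [-0.007  0.002  0.003 -0.    -0.001  0.001]
the job is handed in; nothing more can be done
None
```

Both kits are made up and the job is handed in at about 30.6 s; no verdict came back.

- **Long tray:** a white vial is next to the handle, the brown jar is in the middle and the crucible is at the far end.
- **Short tray:** the calibration weight is next to the handle and the other vial is in the far compartment.

**Last checks:** In the final side view all five things stood upright, and each matched the outline of a part standing on its compartment floor. The top view agreed for both vials, the jar and the crucible. The weight was hidden behind the arm there, so its place rests on the side view and the gripper's release position. The gripper was open, about 175 mm up and touching nothing. No bystander was touched. I did not re-measure their positions: the last pictures show the timer in place, but the tape roll and logbook were only partly in view.

**Disagreements:**
- The side-camera tray fits were up to about 8 mm off the top-camera fits, because the wire handle skewed the side mask. I used the top-camera fits.
- The gripper read 1.5–4 mm narrower than the nominal diameters on every grasp, most on the crucible.
- The tool sat 1–5 mm higher than commanded when gripping, most on the weight, with a brief 6 N upward force. I corrected the placing heights for this.

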